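# Load the bench shaker: hold-down, sample cups and front guard

## Task

Get the bench shaker ready for a run: twist its hold-down arm out of the way, put every sample cup waiting on the worktop upright into the shaker's bays, one to a bay, then slide the hold-down's mast up so that the arm just passes over the lids (a few millimetres clear) and twist the arm back home over the cups, where it locks. Close the shaker's open front with the guard whose knuckles fit its two upright pins, lowered fully onto both, and only when all that is done press the start button on the control tower; leave the other two guards, the timer and the fruit where they stand.

Things in the scene. Friction and masses are not known exactly. Their poses are not given: they have to be found in the camera images.
- shaker: White bench shaker, fixed. Origin on the worktop below the middle bay's centre; x to its back, y along the bays, z up. Deck top 58 mm up, spans x -100..58, y -178..115 mm. Bays at y -70, 0, 70, open to the front: ribs between (14 tall, 65 mm clear), back rail at x 38 (26 tall). Mast at x 0, y -148, socket 43 mm wide to 94 mm height. Upright pins at x -68, y -90 and 90. Control tower at y 127..174, 80 tall.
- bay_1 (a point): Centre of the first bay on the deck (58 mm above the worktop), the one next to the mast, at y = -70 mm in the shaker's frame.
- bay_2 (a point): Centre of the middle bay, on the deck.
- bay_3 (a point): Centre of the third bay, on the deck, farthest from the mast.
- pin_a (a point): Tip of the pin nearer the mast: 10 mm thick, 34 mm tall with a tapered tip (4 mm wide at the very top); the tip is 92 mm above the worktop. The pins stand 180 mm apart.
- pin_b (a point): Tip of the other pin, just the same.
- column (a joint): Telescoping mast height, m: 0 down, 0.07 fully up. The arm's underside is 97 mm above the worktop at 0 and rises with it; lids of cups in the bays (131 mm up) are touched at 0.034; 0.038 is right. Slides stiffly (6 N friction, weight balanced), stays where left; starts too low for cups.
- hold_down (a joint): Twist of the mast's turning part (handle and arm), rad: 0 home, arm over the bays; grows clockwise from above as the arm swings back over the shaker's rear, stop at 1.4. Clear for loading from 1.1 on. Friction 0.2 N m. In the last 0.13 before home a cam jams the mast (locked); beyond, it slides. Pushed home and released it rests at 0.03 to 0.11: locked.
- handle (a point): Centre of the black handle bar on top of the mast, on the twist axis: 72 long x 16 thick x 26 mm tall; pinch its thickness from above. The frame turns with the arm: y runs along the handle, towards the arm's end (arm 26 wide, 249 mm long from the axis, 14 thick), z up. The arm's underside is 45 mm below this point, its top 29 mm below.
- guard_short: Lift-off front guard like a small fence, 290 g, standing on two knuckle blocks (54 x 26 along it x 30 mm tall), each with a 15 mm vertical bore right through; uprights, three rods, and a black grip bar in the top middle, 70 long x 14 thick, 106 to 134 mm above the feet. Faces alike. Origin: middle of the underside; y along it, z up. Bores at y -75 and 75 mm: 150 mm apart. Too short.
- guard_mid: Lift-off front guard like a small fence, 290 g, standing on two knuckle blocks (54 x 26 along it x 30 mm tall), each with a 15 mm vertical bore right through; uprights, three rods, and a black grip bar in the top middle, 70 long x 14 thick, 106 to 134 mm above the feet. Faces alike. Origin: middle of the underside; y along it, z up. Bores at y -90 and 90 mm: 180 mm apart. Fits the pins.
- guard_long: Lift-off front guard like a small fence, 290 g, standing on two knuckle blocks (54 x 26 along it x 30 mm tall), each with a 15 mm vertical bore right through; uprights, three rods, and a black grip bar in the top middle, 70 long x 14 thick, 106 to 134 mm above the feet. Faces alike. Origin: middle of the underside; y along it, z up. Bores at y -105 and 105 mm: 210 mm apart. Too long.
- start (a joint): Travel of the start button, m: 0 up, 0.006 fully down (5 N); springs back. Pressed counts from 0.004.
- start_top (a point): Centre of the top of the start button when up: a round grey key 26 mm across in a black collar, at the front (robot side) on top of the shaker's control tower, the white block beyond the bays from the mast (46 mm wide, top 80 mm above the worktop). The black dial behind it is not the button. Press straight down.
- guard_mid_k1 (a point): Mouth (lower end) of the knuckle bore at y = -90 mm of the 180 mm guard.
- guard_mid_k2 (a point): Mouth (lower end) of the knuckle bore at y = +90 mm of the 180 mm guard.
- cup_1: Sample cup of white powder with a red screw lid, 62 mm across the lid (48 mm at the foot), 73 mm tall, 60 g; the lid is the top 18 mm. Origin: centre of its underside. Stands on the worktop at the start; may be absent (None all along).
- cup_2: Sample cup of white powder with a red screw lid, 62 mm across the lid (48 mm at the foot), 73 mm tall, 60 g; the lid is the top 18 mm. Origin: centre of its underside. Stands on the worktop at the start; may be absent (None all along).
- cup_3: Sample cup of white powder with a red screw lid, 62 mm across the lid (48 mm at the foot), 73 mm tall, 60 g; the lid is the top 18 mm. Origin: centre of its underside. Stands on the worktop at the start; may be absent (None all along).
- timer: Bench timer, 66 x 66 x 19 mm, white; a bystander.
- apple: Apple, 68 mm, on the worktop; a bystander.
- pear: Pear, 76 mm tall, on the worktop; a bystander.

How it is judged:
On the way, in this order (a step that is already met when the one before it is completed fails the run):
1. the hold-down arm is twisted out of its lock and swung clear of the bays (value of joint hold_down above 1 rad), for 0.2 s.
2. every cup present stands upright in a bay ((horizontal distance between cup_1 and bay_1 below 0.016 m or horizontal distance between cup_1 and bay_2 below 0.016 m or horizontal distance between cup_1 and bay_3 below 0.016 m) and z of cup_1 in the frame of shaker between 0.054 and 0.064 m and angle between each of cup_1, cup_2, cup_3's own z axis and vertical below 0.12 rad and (horizontal distance between cup_2 and bay_1 below 0.016 m or horizontal distance between cup_2 and bay_2 below 0.016 m or horizontal distance between cup_2 and bay_3 below 0.016 m) and z of cup_2 in the frame of shaker between 0.054 and 0.064 m and (horizontal distance between cup_3 and bay_1 below 0.016 m or horizontal distance between cup_3 and bay_2 below 0.016 m or horizontal distance between cup_3 and bay_3 below 0.016 m) and z of cup_3 in the frame of shaker between 0.054 and 0.064 m), for 0.2 s.
3. with the cups in, the mast is at the height where the arm just clears the lids, and the arm is twisted home and locked (all of step 2 and value of joint hold_down below 0.125 rad and value of joint column between 0.033 and 0.045 m), for 0.2 s.
4. with cups, hold-down and guard all in place, the start button is pressed (all of step 3 and value of joint start above 0.004 m and ((horizontal distance between guard_mid_k1 and pin_a below 0.006 m and horizontal distance between guard_mid_k2 and pin_b below 0.006 m) or (horizontal distance between guard_mid_k1 and pin_b below 0.006 m and horizontal distance between guard_mid_k2 and pin_a below 0.006 m)) and z of guard_mid in the frame of shaker below 0.064 m and angle between guard_mid's own z axis and vertical below 0.12 rad), for 0.05 s.
At the end, for the whole second after the job is handed in: Cups present upright, within 16 mm of a bay centre; arm twisted home (under 0.125 rad), its underside 0 to 11 mm above the lids; the 180 mm guard down on both pins: bores within 6 mm of the pins, feet within 6 mm of the deck, upright (7 degrees); cups at rest (all of step 3 and ((horizontal distance between guard_mid_k1 and pin_a below 0.006 m and horizontal distance between guard_mid_k2 and pin_b below 0.006 m) or (horizontal distance between guard_mid_k1 and pin_b below 0.006 m and horizontal distance between guard_mid_k2 and pin_a below 0.006 m)) and z of guard_mid in the frame of shaker below 0.064 m and angle between guard_mid's own z axis and vertical below 0.12 rad and linear speed of each of cup_1, cup_2, cup_3 below 0.02 m/s); the robot touches nothing.
It fails at once if a guard that does not fit was carried off or knocked over (distance of any of guard_short, guard_long from where it was at the start of the episode above 0.06 m).
It fails at once if the timer or the fruit was disturbed (distance of any of timer, apple, pear from where it was at the start of the episode above 0.03 m).
Of cup_1, cup_2, cup_3 only 2 to 3 are there at a start; the rules pass over those that are not, and their reading is None.
At some moment in a run one of guard_mid may be knocked a few centimetres aside while the robot is not near it.
Once in a run the grip may slacken for a moment while it holds something.
It also fails if it takes over 200 s, if anything falls off the work surface, if the arm or the gripper's body presses on something with over 40 N, if the wrist force passes 120 N, or if a joint passes its speed limit or range.

## Robot

A 6-joint arm with a two-finger parallel gripper is mounted at the origin on a cart in front of the work surface, level with it; the furniture and walls round the work are solid. World frame = base frame: x ahead of the robot, y to its left, z up, the work surface at z = 0. Lengths are in m, angles in rad, forces in N, time in s.
With the tool pointing down it reaches from about 0.275 to 0.725 m from the base axis. Payload 5.6 kg.
Tool frame: the origin (TCP) lies midway between the tips of the shut fingers; the grasp point (between the pads) lies 19 mm behind it; z points along the fingers, y is the direction in which the jaws open and shut (so a half turn about z gives the same grasp; the last joint's range is limited). The gripper opens to 85 mm and grips with 20 to 120 N. Pads are 22 mm wide; open, the fingers measure 114 mm over their backs; the gripper's body (76 mm by 85 mm) begins 54 mm behind the grasp point. The pads swing forward as they close: fully open they stand 13 mm farther back than shut.
Start: joints at [1.544, 0.255, 0.108, 0, -1.424, -0.285], TCP at [0.169, 0.523, 0.209] pointing down, gripper open.
Joint ranges: [-2.95, 2.95], [-1.21, 1.97], [-1.09, 1.5], [-2.87, 1.71], [-2.94, -0.07], [-3.05, 3.05]. Speed limits (rad/s): [2.57, 2.57, 3.14, 3.14, 3.14, 3.14].

## Interface

Orientations are given as a unit quaternion [w, x, y, z].
In Python, from station import ctrl gives the robot as it stands.
- The arm moves only by the tool drive_tool, never from a script. Its argument "commands" is a list that holds one entry, the list of rows, each a list of 7 numbers: the shift along the tool's x, y, z in m, then the turn, a rotation vector about the tool's x, y, z in rad, then the closure in counts, from 0 (fully open) to 255 (shut). A call has exactly 5 rows; each row is the pose to reach, as a shift and turn from the pose commanded when the call began, along the tool's axes at that moment; what a row does not reach only later rows make up. A row lasts 1/12 s, in which the tool goes at most 41.7 mm and 7.16 degrees, less where a joint would pass 70% of its speed; a pose out of reach is approached as far as the arm can. A call with a gripper value outside its range is refused whole. The fingers move at their own pace and stop on an object; the grip force is fixed at half the most. Time passes only in rows, so rows that repeat a pose let the fingers close, or fill a call up. It gives the time, the measured TCP pose, the force and the opening at its end, in the units of the state.
- ctrl.read_state(): the state, without advancing time (a new reading comes with each control period).
- ctrl.capture(name): name is "scene" or "top"; returns the picture (400x640x3 uint8, red, green, blue); there is no depth.
- ctrl.get_calibration(name): a dict with "fx", "fy", "cx", "cy" (pixels), "pose" (4x4, takes a point from camera to world coordinates). Camera axes: x right, y down, z forward; pixel columns grow to the right and rows downward; lengths in m; the calibration is good to about 2 mm. A picture is of the moment at which its call begins. get_calibration takes no time and is no camera call.
- ctrl.finish_job(): hands the job in, once; it reports no verdict.
The state is a dict: "clock": time; "joint_pos": joint angles; "dq": joint speeds; "tau": joint torques, N m; "tool_pos": TCP position; "ee_rot": TCP orientation; "contact_force": force on the tool from outside, world axes, zero at the start; "torque": the same for the moment, N m; "opening": opening from 0.0 (shut) to 1.0 (fully open).
Only numpy, scipy, OpenCV 4.12 (cv2) and the standard library are available. Lean on these libraries where they do the work, as an engineer would, in place of code of your own. Each camera call takes 0.05 s, during which the arm holds its last target. There are 200 camera calls.

## Working session

There is one attempt and no reset: what is moved stays moved. The work goes in short steps, Python scripts to look and compute and a tool call to move; the robot and the scene stay as the last step left them, time stands still between calls to the robot, and variables do not carry over. Pictures are saved under pics/ and viewed, about 12 in all and at most 16, crops included, and the job is handed in when it is done.

Besides the shell and the picture viewer there is one more tool, called after "Call:" as name(argument=value, ...), one argument or row to a line, values as JSON. drive_tool: Moves the arm, as the interface text tells. Its arguments: {"type":"object","properties":{"commands":{"type":"array","items":{"type":"array","items":{"type":"array","items":{"type":"number"}}}}},"required":["commands"]}

```bash
ls; mkdir -p pics
python3 - <<'E'
from station import ctrl
import cv2,numpy as np
np.set_printoptions(precision=4,suppress=True)
print(ctrl.read_state())
for n in("scene","top"):
    cv2.imwrite(f"pics/{n}0.png",cv2.resize(ctrl.capture(n)[:,:,::-1],(800,500),interpolation=cv2.INTER_CUBIC))
    c=ctrl.get_calibration(n);print(n,c)
E
```

```text
pics
{'clock': 0.0, 'joint_pos': array([ 1.5436,  0.2557,  0.107 , -0.0005, -1.4239, -0.2846]), 'dq': array([-0.0003,  0.0004, -0.0011, -0.0004,  0.0016,  0.0002]), 'tau': array([  0.0012, -38.6629,  23.7942,   5.3649,  -0.0061,   0.    ]), 'tool_pos': array([0.1685, 0.523 , 0.2086]), 'ee_rot': array([ 0.0009,  0.9879, -0.1553, -0.0001]), 'contact_force': array([-0.2317, -0.1732, -0.5634]), 'torque': array([0.0145, 0.0492, 0.0402]), 'opening': 1.0037690566475939}
scene {'fx': 408.21538835554026, 'fy': 408.21538835554026, 'cx': 319.34427408394777, 'cy': 198.19984653838097, 'pose': array([[ 0.6146, -0.5134,  0.5989, -0.2408],
       [-0.7889, -0.4001,  0.4665, -0.6167],
       [ 0.    , -0.7592, -0.6509,  0.8846],
       [ 0.    ,  0.    ,  0.    ,  1.    ]])}
top {'fx': 404.00149423087055, 'fy': 404.00149423087055, 'cx': 320.33464580027834, 'cy': 197.25268179034595, 'pose': array([[-0.0202, -0.9858,  0.1664,  0.2647],
       [-0.9998,  0.0213,  0.0049, -0.053 ],
       [-0.0084, -0.1663, -0.986 ,  1.3906],
       [ 0.    ,  0.    ,  0.    ,  1.    ]])}
```

View pics/scene0.png

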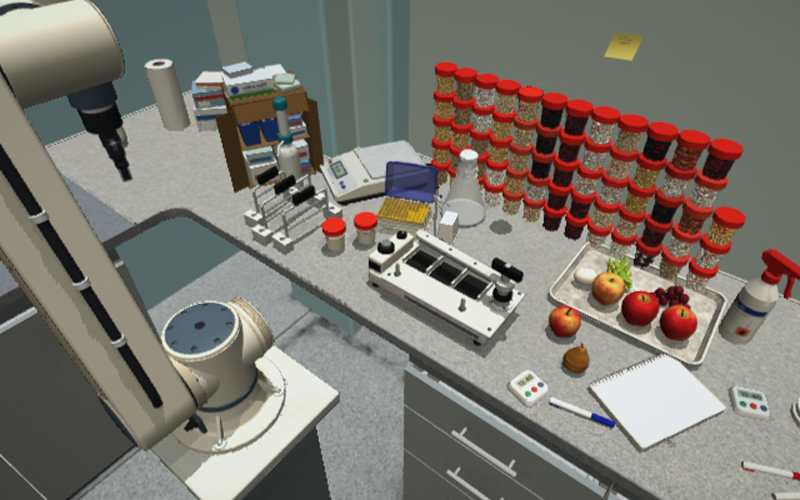

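View pics/top0.png

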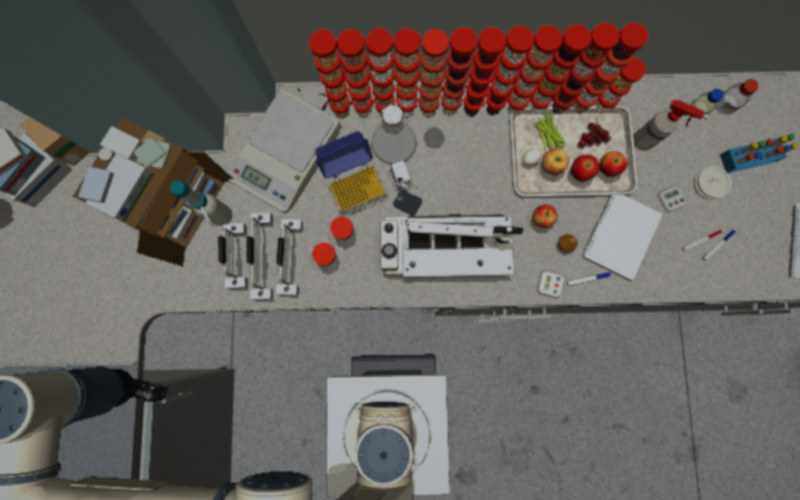

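The scene shows two red-lidded cups, three guards to their left, and the shaker in the middle with its mast at right. The timer, apple and pear sit right of the mast. Next I'll enlarge crops to measure.

Run:
```python
from station import ctrl
import cv2,numpy as np
t=ctrl.capture("top");s=ctrl.capture("scene")
def crop(im,x,y,w,h,k,f):
    o=cv2.resize(im[y:y+h,x:x+w,::-1],None,fx=k,fy=k,interpolation=cv2.INTER_CUBIC)
    for i in range(0,w,10): 
        cv2.line(o,(i*k,0),(i*k,6 if i%50 else 14),(0,255,255),1)
        if (x+i)%20==0: cv2.putText(o,str(x+i),(i*k,20),0,.35,(0,0,255),1)
    for i in range(0,h,10):
        cv2.line(o,(0,i*k),(6,i*k),(0,255,255),1)
        if (y+i)%20==0: cv2.putText(o,str(y+i),(8,i*k+4),0,.35,(0,0,255),1)
    return o
a=crop(t,160,160,130,90,6,0); cv2.imwrite("pics/t_left.png",a)
b=crop(t,290,160,130,70,6,0); cv2.imwrite("pics/t_sh.png",b)
c=crop(s,280,170,160,110,5,0); cv2.imwrite("pics/s_sh.png",c)
d=crop(s,180,120,140,90,5,0); cv2.imwrite("pics/s_left.png",d)
```

```text
(no output)
```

View pics/t_left.png

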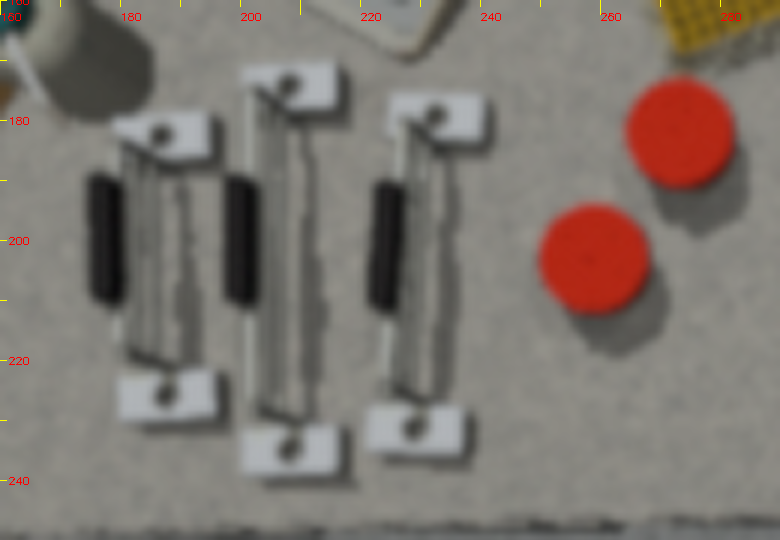

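View pics/t_sh.png

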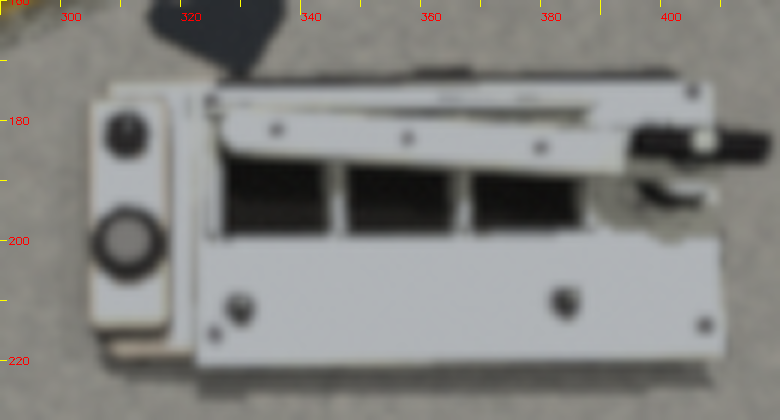

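View pics/s_sh.png

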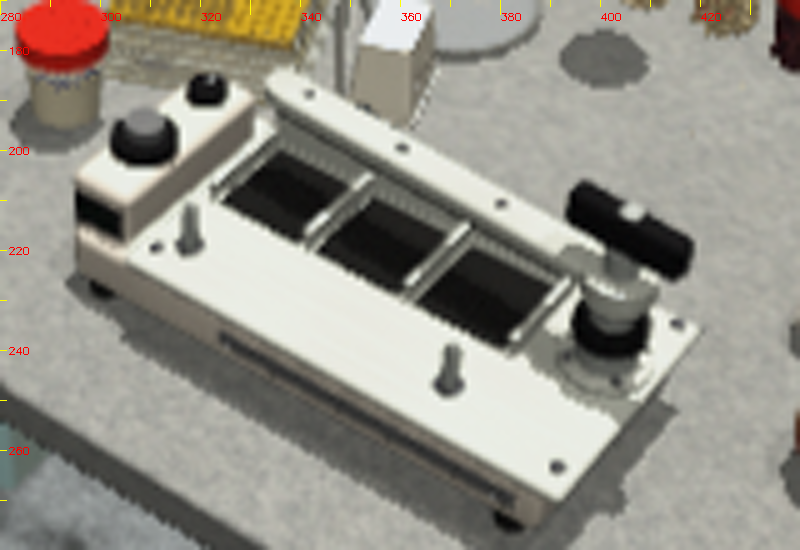

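View pics/s_left.png

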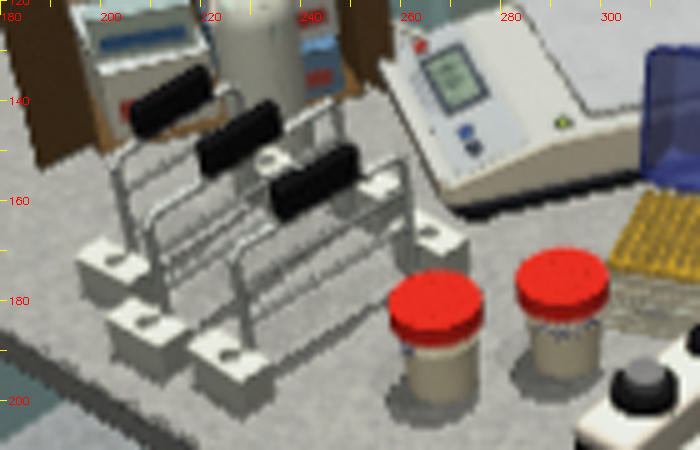

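The guard bore spacings in the top view are about 43, 61 and 52 px. So the guard nearest the cups, with bores at (232.5,179) and (229.3,231), is the 180 mm one. There are two cups. Now I'll compute positions.

```bash
cat > h.py <<'E'
from station import ctrl
import cv2,numpy as np
from scipy.spatial.transform import Rotation as R
from scipy.optimize import least_squares
np.set_printoptions(precision=4,suppress=True)
C={n:ctrl.get_calibration(n) for n in("scene","top")}
def proj(n,P):
    c=C[n];p=(np.atleast_2d(P)-c["pose"][:3,3])@c["pose"][:3,:3]
    return np.c_[c["fx"]*p[:,0]/p[:,2]+c["cx"],c["fy"]*p[:,1]/p[:,2]+c["cy"]]
def onz(n,uv,z):
    c=C[n];d=c["pose"][:3,:3]@[(uv[0]-c["cx"])/c["fx"],(uv[1]-c["cy"])/c["fy"],1];o=c["pose"][:3,3]
    return o+d*(z-o[2])/d[2]
def fit(model,keys,obs,x0):
    """planar pose x,y,yaw; obs list of (cam,local pt,uv)"""
    def res(q):
        r=R.from_euler("z",q[2])
        return np.concatenate([(proj(n,r.apply(l)+[q[0],q[1],0])[0]-uv) for n,l,uv in obs])
    s=least_squares(res,x0,loss="soft_l1");return s.x,res(s.x).reshape(-1,2)
def crop(n,x,y,w,h,k,name):
    im=ctrl.capture(n)
    o=cv2.resize(im[y:y+h,x:x+w,::-1],None,fx=k,fy=k,interpolation=cv2.INTER_CUBIC)
    for i in range(0,w,10):
        cv2.line(o,(i*k,0),(i*k,6),(0,255,255),1)
        if (x+i)%20==0: cv2.putText(o,str(x+i),(i*k,20),0,.35,(0,0,255),1)
    for i in range(0,h,10):
        cv2.line(o,(0,i*k),(6,i*k),(0,255,255),1)
        if (y+i)%20==0: cv2.putText(o,str(y+i),(8,i*k+4),0,.35,(0,0,255),1)
    cv2.imwrite("pics/"+name,o)
def to(pos,axis_y=None,yaw=None):
    """shift and turn (tool axes) from now to world pos with the tool down, tool y along heading yaw (rad, mod pi)"""
    s=ctrl.read_state();q=s["ee_rot"];r=R.from_quat(np.r_[q[1:],q[0]])
    m=r.as_matrix()
    print("t",s["clock"],"pos",s["tool_pos"],"F",s["contact_force"],"open",s["opening"],"j6",s["joint_pos"][5],"j1",s["joint_pos"][0])
    out=m.T@(np.array(pos)-s["tool_pos"])
    best=None
    for h in(yaw,yaw+np.pi) if yaw is not None else ():
        y=np.array([np.cos(h),np.sin(h),0]);z=np.array([0,0,-1.]);x=np.cross(y,z)
        v=R.from_matrix(m.T@np.c_[x,y,z]).as_rotvec()
        print(" shift",out,"turn",v)
    if yaw is None: print(" shift",out)
E
python3 - <<'E'
from h import *
d=.058
# shaker: pixels half-pixel convention as read off crops
obs=[("top",[-.068,-.09,.092],(384,209)),("top",[-.068,.09,.092],(329.8,210)),
("scene",[-.068,-.09,.092],(368.5,239.5)),("scene",[-.068,.09,.092],(296,211.5)),
("top",[-.1,-.178,d],(408.5,219.5)),("scene",[-.1,-.178,d],(370.5,270)),
("top",[-.1,.115,d],(322.5,221)),("scene",[.058,-.178,d],(398,234))]
q,e=fit(0,0,obs,[.45,-.05,0]);print("shaker",q,"\n",e)
r=R.from_euler("z",q[2]).as_matrix();P=lambda l:r@np.array(l)+[q[0],q[1],0]
for n,l in dict(bay1=[0,-.07,d],bay2=[0,0,d],bay3=[0,.07,d],mast=[0,-.148,.142],pa=[-.068,-.09,.092],pb=[-.068,.09,.092]).items(): print(n,P(l))
# handle centre: triangulate
def tri(obs):
    f=lambda p:np.concatenate([proj(n,p)[0]-uv for n,uv in obs]);s=least_squares(f,[.45,0,.1]);return s.x,s.fun
print("handle",tri([("top",(405,183.5)),("scene",(404,215))]))
print("button",onz("top",(311,200),.085),onz("scene",(307,194.5),.085),"top obs wt",onz("top",(301,172),.0))
for n,a,b in(("c1",(271.7,181.8),(292,174.5)),("c2",(258.3,203),(266.5,179.5))): print(n,onz("top",a,.073),onz("scene",b,.073))
obs=[("top",[0,.09,.03],(232.5,179)),("top",[0,-.09,.03],(229.3,231)),("scene",[0,-.09,.03],(226,191)),("scene",[0,.09,.03],(265.5,166.3)),("top",[0,0,.134],(224,201))]
print("gmid",*fit(0,0,obs,[.5,.3,0]))
for n,u in(("apple",(436,172)),("pear",(454,194)),("timer",(440,227))):print(n,onz("top",u,.04))
E
```

```text
shaker [ 0.5061 -0.1606  0.0043] 
 [[-0.2612  0.7331]
 [-1.6256  1.1461]
 [-1.0338 -1.509 ]
 [18.6314 -1.1714]
 [ 0.8391  0.5395]
 [18.0714 -0.6786]
 [-1.7171  1.2813]
 [19.1235  0.5665]]
bay1 [ 0.5064 -0.2306  0.058 ]
bay2 [ 0.5061 -0.1606  0.058 ]
bay3 [ 0.5058 -0.0906  0.058 ]
mast [ 0.5068 -0.3086  0.142 ]
pa [ 0.4385 -0.2509  0.092 ]
pb [ 0.4377 -0.0709  0.092 ]
handle (array([ 0.5108, -0.3111,  0.1573]), array([ 0.1023, -0.0861, -0.1098,  0.0228]))
button [ 0.4767 -0.0157  0.085 ] [ 0.4855 -0.0034  0.085 ] top obs wt [0.5913 0.0204 0.    ]
c1 [0.5429 0.1146 0.073 ] [0.545 0.109 0.073]
c2 [0.4723 0.1589 0.073 ] [0.4743 0.1565 0.073 ]
gmid [ 0.4748  0.2579 -1.613 ] [[ 0.3643  0.0107]
 [ 0.471   0.2033]
 [-0.5879 -0.0738]
 [-0.3978 -0.0789]
 [-0.0981 -1.0455]]
apple [ 0.5717 -0.4432  0.04  ]
pear [ 0.4941 -0.4988  0.04  ]
timer [ 0.3833 -0.4438  0.04  ]
```

Run:
```python
from h import *
d=.058
obs=[("top",[-.068,-.09,.092],(384.2,209.7)),("top",[-.068,.09,.092],(330,210.8)),
("scene",[-.068,-.09,.092],(370.2,239.6)),("scene",[-.068,.09,.092],(318,211.2)),
("top",[-.1,-.178,d],(410,219.5)),("scene",[-.1,-.178,d],(391.3,270)),
("top",[-.1,.115,d],(322.7,221)),("scene",[.058,-.178,d],(420,235.6))]
q,e=fit(0,0,obs,[.45,-.05,0]);print("shaker",q,"\n",e)
r=R.from_euler("z",q[2]).as_matrix();P=lambda l:r@np.array(l)+[q[0],q[1],0]
for n,l in dict(bay1=[0,-.07,d],bay2=[0,0,d],bay3=[0,.07,d],mast=[0,-.148,.142],pa=[-.068,-.09,.092],pb=[-.068,.09,.092]).items(): print(n,P(l))
def tri(obs):
    f=lambda p:np.concatenate([proj(n,p)[0]-uv for n,uv in obs]);s=least_squares(f,[.45,0,.1]);return s.x,s.fun
print("handle topdot",tri([("top",(407.3,183.5)),("scene",(406.4,212.2))]))
e1,e2=onz("top",(394.8,184.5),.155),onz("top",(417.8,184.5),.155);print("handle ends",e1,e2)
print("button",onz("top",(311,200),.09),onz("scene",(309,194),.09))
for n,a,b in(("c1",(273.2,182),(292.4,174.2)),("c2",(259.2,203.2),(267.4,179.6))): print(n,onz("top",a,.073),onz("scene",b,.073))
to([P([0,-.148,.1])[0],P([0,-.148,0])[1],.25],yaw=q[2])
```

```text
shaker [ 0.5085 -0.1678 -0.0026] 
 [[ 1.5893 -0.5304]
 [ 0.2246 -0.6014]
 [-0.2676 -0.8528]
 [-0.9035 -0.4512]
 [ 1.2855  0.1719]
 [-0.3276  0.2735]
 [ 0.0237  0.299 ]
 [-0.2605 -0.0588]]
bay1 [ 0.5083 -0.2378  0.058 ]
bay2 [ 0.5085 -0.1678  0.058 ]
bay3 [ 0.5086 -0.0978  0.058 ]
mast [ 0.5081 -0.3158  0.142 ]
pa [ 0.4402 -0.2577  0.092 ]
pb [ 0.4407 -0.0777  0.092 ]
handle topdot (array([ 0.5087, -0.3162,  0.1714]), array([ 0.412 , -0.3445, -0.4403,  0.0924]))
handle ends [ 0.5086 -0.2794  0.155 ] [ 0.507  -0.3508  0.155 ]
button [ 0.4759 -0.0158  0.09  ] [ 0.4865 -0.0105  0.09  ]
c1 [0.5421 0.1096 0.073 ] [0.547 0.109 0.073]
c2 [0.4716 0.156  0.073 ] [0.4757 0.1538 0.073 ]
t 0.2 pos [0.1686 0.5232 0.2089] F [-0.5302 -0.0539 -0.5334] open 0.9986967376047251 j6 -0.2845912944212316 j1 1.543595413435707
 shift [ 0.5805  0.6944 -0.0402] turn [ 0.0009  0.001  -1.88  ]
 shift [ 0.5805  0.6944 -0.0402] turn [ 0.001  -0.0008  1.2616]
```

Call:
drive_tool(
  commands=[
    [[0.023, 0.028, -0.002, 0, 0, 0, 0], [0.046, 0.056, -0.004, 0, 0, 0, 0], [0.069, 0.083, -0.006, 0, 0, 0, 0], [0.093, 0.111, -0.008, 0, 0, 0, 0], [0.116, 0.139, -0.008, 0, 0, 0, 0]],
  ],
)

```text
clock: 0.62
tool_pos: [0.2369, 0.354, 0.2177]
ee_rot: [-0.0, 0.988, -0.155, 0.0]
contact_force: [-0.3, 0.0, 0.6]
opening: 1.001
```

Call:
drive_tool(
  commands=[
    [[0.023, 0.028, -0.002, 0, 0, 0, 0], [0.046, 0.056, -0.004, 0, 0, 0, 0], [0.069, 0.083, -0.006, 0, 0, 0, 0], [0.093, 0.111, -0.008, 0, 0, 0, 0], [0.116, 0.139, -0.008, 0, 0, 0, 0]],
  ],
)

```text
clock: 1.03
tool_pos: [0.3045, 0.1861, 0.226]
ee_rot: [-0.001, 0.988, -0.155, 0.0]
contact_force: [0.8, 0.2, 0.0]
opening: 0.998
```

Call:
drive_tool(
  commands=[
    [[0.023, 0.028, -0.002, 0, 0, 0, 0], [0.046, 0.056, -0.004, 0, 0, 0, 0], [0.069, 0.083, -0.006, 0, 0, 0, 0], [0.093, 0.111, -0.008, 0, 0, 0, 0], [0.116, 0.139, -0.008, 0, 0, 0, 0]],
  ],
)

```text
clock: 1.45
tool_pos: [0.3723, 0.018, 0.2341]
ee_rot: [-0.0, 0.988, -0.155, 0.001]
contact_force: [1.0, 0.7, 0.4]
opening: 1.002
```

Call:
drive_tool(
  commands=[
    [[0.023, 0.028, -0.002, 0, 0, 0, 0], [0.046, 0.056, -0.004, 0, 0, 0, 0], [0.069, 0.083, -0.006, 0, 0, 0, 0], [0.093, 0.111, -0.008, 0, 0, 0, 0], [0.116, 0.139, -0.008, 0, 0, 0, 0]],
  ],
)

```text
clock: 1.87
tool_pos: [0.4402, -0.1501, 0.2418]
ee_rot: [-0.0, 0.988, -0.155, 0.0]
contact_force: [0.3, 1.1, 1.3]
opening: 1.0
```

Call:
drive_tool(
  commands=[
    [[0.023, 0.028, -0.002, 0, 0, 0, 0], [0.046, 0.056, -0.004, 0, 0, 0, 0], [0.069, 0.083, -0.006, 0, 0, 0, 0], [0.093, 0.111, -0.008, 0, 0, 0, 0], [0.116, 0.139, -0.008, 0, 0, 0, 0]],
  ],
)

```text
clock: 2.28
tool_pos: [0.5079, -0.3179, 0.2495]
ee_rot: [0.0, 0.988, -0.155, 0.0]
contact_force: [2.1, 0.5, 0.2]
opening: 1.002
```

Call:
drive_tool(
  commands=[
    [[0, 0, 0, 0, 0, 0.12, 60], [0, 0, 0, 0, 0, 0.24, 60], [0, 0, 0, 0, 0, 0.36, 60], [0, 0, 0, 0, 0, 0.48, 60], [0, 0, 0, 0, 0, 0.6, 60]],
  ],
)

```text
clock: 2.7
tool_pos: [0.5074, -0.316, 0.249]
ee_rot: [-0.0, 0.896, -0.443, -0.0]
contact_force: [-0.5, 0.4, -0.6]
opening: 0.766
```

Call:
drive_tool(
  commands=[
    [[0, 0, 0, 0, 0, 0.12, 100], [0, 0, 0, 0, 0, 0.24, 100], [0, 0, 0, 0, 0, 0.36, 100], [0, 0, 0, 0, 0, 0.48, 100], [0, 0, 0, 0, 0, 0.6, 100]],
  ],
)

```text
clock: 3.12
tool_pos: [0.5074, -0.3158, 0.2491]
ee_rot: [0.0, 0.726, -0.688, -0.0]
contact_force: [0.3, 0.1, -0.2]
opening: 0.608
```

Run:
```python
from h import *
to([.508,-.316,.137],yaw=-.0026)
crop("top",360,140,110,80,7,"t1.png")
```

```text
t 3.1167 pos [ 0.5074 -0.3158  0.2491] F [ 0.2959  0.0815 -0.2326] open 0.607958282511542 j6 0.3486480136675776 j1 -0.295576429029523
 shift [ 0.0002 -0.0006  0.1121] turn [-0.0005  0.0009 -3.0859]
 shift [ 0.0002 -0.0006  0.1121] turn [0.0006 0.0004 0.0557]
```

View pics/t1.png

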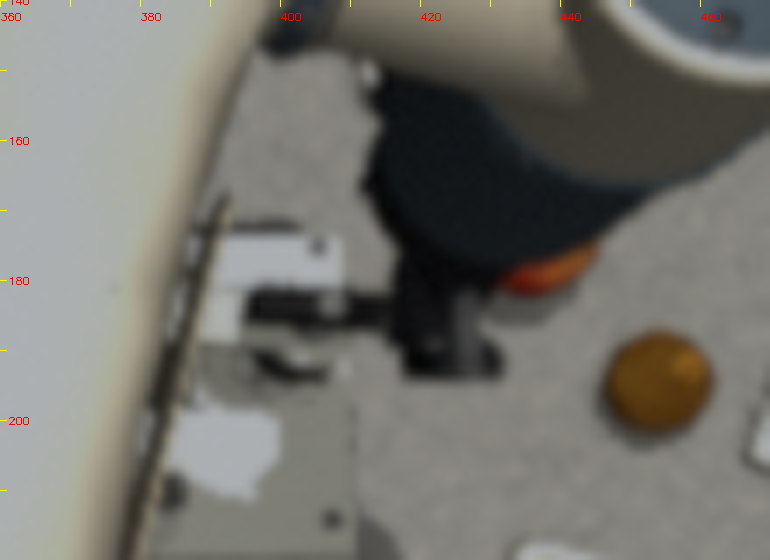

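Call:
drive_tool(
  commands=[
    [[0, -0.001, 0.03, 0, 0, 0.055, 110], [0, -0.001, 0.06, 0, 0, 0.055, 110], [0, -0.001, 0.085, 0, 0, 0.055, 110], [0, -0.001, 0.1, 0, 0, 0.055, 110], [0, -0.001, 0.112, 0, 0, 0.055, 110]],
  ],
)

```text
clock: 3.58
tool_pos: [0.5075, -0.3153, 0.1351]
ee_rot: [0.001, 0.71, -0.705, -0.002]
contact_force: [0.4, -0.3, -0.2]
opening: 0.57
```

Call:
drive_tool(
  commands=[
    [[0, 0, 0, 0, 0, 0, 255], [0, 0, 0, 0, 0, 0, 255], [0, 0, 0, 0, 0, 0, 255], [0, 0, 0, 0, 0, 0, 255], [0, 0, 0, 0, 0, 0, 255]],
  ],
)

```text
clock: 4.0
tool_pos: [0.5102, -0.316, 0.1384]
ee_rot: [-0.001, 0.709, -0.705, 0.002]
contact_force: [5.5, -0.3, -2.7]
opening: 0.171
```

Run:
```python
from h import *
to([.508,-.316,.137],yaw=-.0026)
crop("scene",350,170,100,75,8,"s2.png")
```

```text
t 4.0 pos [ 0.5102 -0.316   0.1384] F [ 5.4998 -0.2937 -2.6827] open 0.17141272797859072 j6 0.2992893311229614 j1 -0.2945943261076073
 shift [-0.      0.0022  0.0014] turn [ 0.0012 -0.0057 -3.1344]
 shift [-0.      0.0022  0.0014] turn [-0.0036 -0.0008  0.0072]
```

View pics/s2.png

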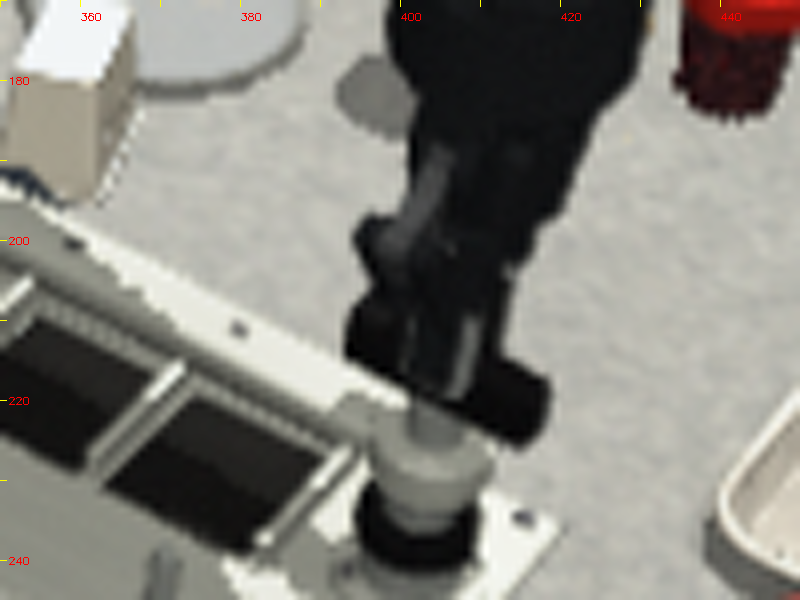

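Call:
drive_tool(
  commands=[
    [[0, -0.003, 0, 0, 0, 0.09, 255], [0, -0.003, 0, 0, 0, 0.18, 255], [0, -0.003, 0, 0, 0, 0.27, 255], [0, -0.003, 0, 0, 0, 0.36, 255], [0, -0.003, 0, 0, 0, 0.45, 255]],
  ],
)

```text
clock: 4.47
tool_pos: [0.5095, -0.3165, 0.1384]
ee_rot: [-0.002, -0.532, 0.847, 0.001]
contact_force: [-5.3, -0.2, 2.3]
opening: 0.165
```

Call:
drive_tool(
  commands=[
    [[0, 0, 0, 0, 0, 0.09, 255], [0, 0, 0, 0, 0, 0.18, 255], [0, 0, 0, 0, 0, 0.27, 255], [0, 0, 0, 0, 0, 0.36, 255], [0, 0, 0, 0, 0, 0.45, 255]],
  ],
)

```text
clock: 4.88
tool_pos: [0.5086, -0.3158, 0.1384]
ee_rot: [-0.002, -0.329, 0.944, 0.001]
contact_force: [-8.3, 2.6, 4.2]
opening: 0.163
```

Call:
drive_tool(
  commands=[
    [[0, 0, 0, 0, 0, 0.09, 255], [0, 0, 0, 0, 0, 0.18, 255], [0, 0, 0, 0, 0, 0.27, 255], [0, 0, 0, 0, 0, 0.35, 255], [0, 0, 0, 0, 0, 0.35, 255]],
  ],
)

```text
clock: 5.3
tool_pos: [0.5082, -0.3151, 0.1385]
ee_rot: [-0.003, -0.16, 0.987, 0.001]
contact_force: [-8.3, 4.5, 5.2]
opening: 0.168
```

Run:
```python
from h import *
to([.508,-.316,.137],yaw=-.0026)
im=ctrl.capture("scene")[120:320,260:480,::-1]
cv2.imwrite("pics/s3.png",cv2.resize(im,None,fx=3.6,fy=3,interpolation=2))
```

```text
t 5.3 pos [ 0.5082 -0.3151  0.1385] F [-8.2684  4.4848  5.1794] open 0.16835315701258444 j6 -0.9561695953315749 j1 -0.2936615907847476
 shift [ 0.0005 -0.0008  0.0015] turn [-0.0025 -0.0066  1.8944]
 shift [ 0.0005 -0.0008  0.0015] turn [ 0.006  -0.0023 -1.2472]
```

View pics/s3.png

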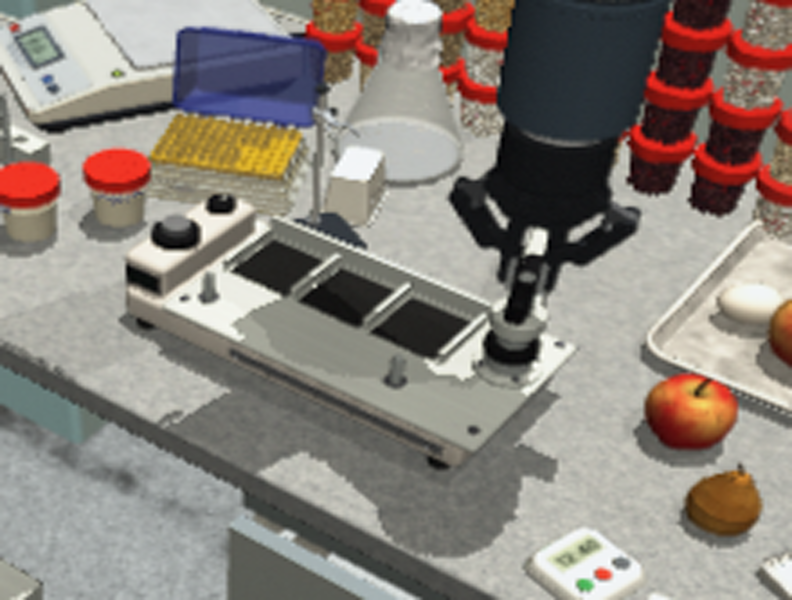

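Call:
drive_tool(
  commands=[
    [[0, 0, 0, 0, 0, 0, 110], [0, 0, 0, 0, 0, 0, 110], [0, 0, 0, 0, 0, 0, 110], [0, 0, -0.03, 0, 0, 0, 110], [0, 0, -0.06, 0, 0, 0, 110]],
  ],
)

```text
clock: 5.77
tool_pos: [0.5105, -0.3155, 0.1969]
ee_rot: [-0.002, -0.162, 0.987, 0.001]
contact_force: [0.9, -0.6, 0.9]
opening: 0.568
```

Call:
drive_tool(
  commands=[
    [[0, 0, -0.02, 0, 0, -0.12, 30], [0, 0, -0.04, 0, 0, -0.24, 30], [0, 0, -0.04, 0, 0, -0.36, 30], [0, 0, -0.04, 0, 0, -0.48, 30], [0, 0, -0.04, 0, 0, -0.6, 30]],
  ],
)

```text
clock: 6.18
tool_pos: [0.512, -0.3161, 0.2385]
ee_rot: [0.001, -0.449, 0.894, -0.001]
contact_force: [-0.2, -0.7, 0.1]
opening: 0.884
```

Call:
drive_tool(
  commands=[
    [[0, 0, 0, 0, 0, -0.12, 30], [0, 0, 0, 0, 0, -0.24, 30], [0, 0, 0, 0, 0, -0.36, 30], [0, 0, 0, 0, 0, -0.48, 30], [0, 0, 0, 0, 0, -0.6, 30]],
  ],
)

```text
clock: 6.6
tool_pos: [0.5118, -0.316, 0.2379]
ee_rot: [0.0, -0.693, 0.721, -0.0]
contact_force: [-0.4, -0.5, 0.4]
opening: 0.883
```

Run:
```python
from h import *
to([.474,.155,.235],yaw=0)
```

```text
t 6.6 pos [ 0.5118 -0.316   0.2379] F [-0.4037 -0.5097  0.415 ] open 0.8827699246620344 j6 0.25371239151808905 j1 -0.29342374565881824
 shift [-0.4692  0.0565  0.0027] turn [-0.0008  0.0012  3.1019]
 shift [-0.4692  0.0565  0.0027] turn [-0.0007 -0.0005 -0.0397]
```

Call:
drive_tool(
  commands=[
    [[-0.031, 0.004, 0, 0, 0, 0, 30], [-0.062, 0.008, 0, 0, 0, 0, 30], [-0.094, 0.011, 0, 0, 0, 0, 30], [-0.125, 0.015, 0, 0, 0, 0, 30], [-0.156, 0.019, 0, 0, 0, 0, 30]],
  ],
)

```text
clock: 7.02
tool_pos: [0.4997, -0.158, 0.238]
ee_rot: [0.0, -0.691, 0.723, -0.001]
contact_force: [0.5, 0.5, 0.6]
opening: 0.878
```

Call:
drive_tool(
  commands=[
    [[-0.031, 0.004, 0, 0, 0, 0, 30], [-0.062, 0.008, 0, 0, 0, 0, 30], [-0.094, 0.011, 0, 0, 0, 0, 30], [-0.125, 0.015, 0, 0, 0, 0, 30], [-0.156, 0.019, 0, 0, 0, 0, 30]],
  ],
)

```text
clock: 7.43
tool_pos: [0.4879, -0.001, 0.2382]
ee_rot: [0.001, -0.691, 0.723, -0.0]
contact_force: [1.1, -0.2, -0.6]
opening: 0.883
```

Call:
drive_tool(
  commands=[
    [[-0.031, 0.004, 0, 0, 0, 0, 30], [-0.062, 0.008, 0, 0, 0, 0, 30], [-0.094, 0.011, 0, 0, 0, 0, 30], [-0.125, 0.015, 0, 0, 0, 0, 30], [-0.157, 0.019, 0, 0, 0, -0.04, 30]],
  ],
)

```text
clock: 7.85
tool_pos: [0.4761, 0.1569, 0.2382]
ee_rot: [0.001, -0.705, 0.709, -0.0]
contact_force: [1.6, -0.6, -0.6]
opening: 0.882
```

Call:
drive_tool(
  commands=[
    [[0, 0, 0.02, 0, 0, 0, 30], [0, 0, 0.04, 0, 0, 0, 30], [0, 0, 0.065, 0, 0, 0, 30], [0, 0, 0.09, 0, 0, 0, 30], [0, 0, 0.11, 0, 0, 0, 30]],
  ],
)

```text
clock: 8.27
tool_pos: [0.4759, 0.1554, 0.1262]
ee_rot: [-0.0, -0.705, 0.709, 0.0]
contact_force: [0.1, 0.8, -1.3]
opening: 0.885
```

Run:
```python
from h import *
to([.474,.155,.04],yaw=0)
im=ctrl.capture("scene")[110:240,170:350,::-1]
cv2.imwrite("pics/s4.png",cv2.resize(im,None,fx=4.4,fy=4.4,interpolation=2))
```

```text
t 8.2667 pos [0.4759 0.1554 0.1262] F [ 0.0756  0.7829 -1.3014] open 0.8853304210819501 j6 -0.6342754737910407 j1 0.6289230270662591
 shift [0.0004 0.0019 0.0862] turn [ 0.0001 -0.0003  3.1362]
 shift [0.0004 0.0019 0.0862] turn [ 0.0002  0.0001 -0.0054]
```

View pics/s4.png

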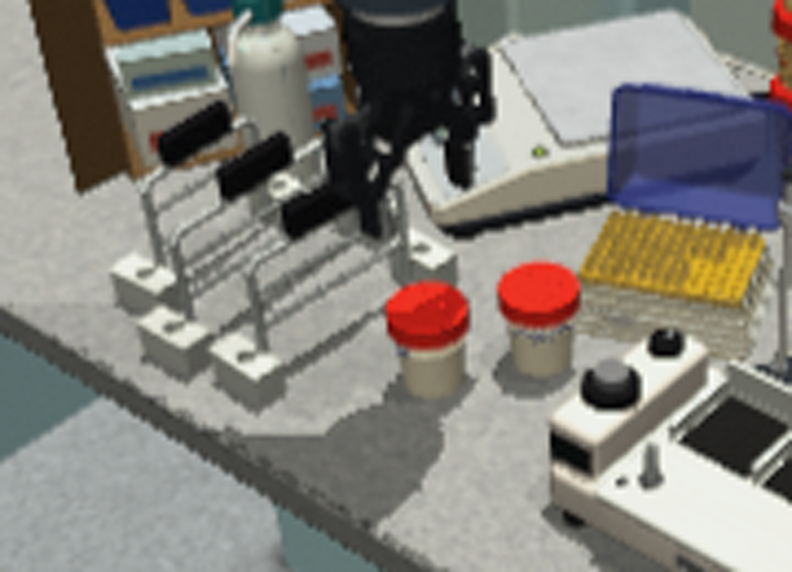

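Call:
drive_tool(
  commands=[
    [[0, 0.002, 0.025, 0, 0, 0, 30], [0, 0.002, 0.05, 0, 0, 0, 30], [0, 0.002, 0.07, 0, 0, 0, 30], [0, 0.002, 0.086, 0, 0, 0, 30], [0, 0.002, 0.086, 0, 0, 0, 30]],
  ],
)

```text
clock: 8.73
tool_pos: [0.4727, 0.1545, 0.0394]
ee_rot: [-0.002, -0.705, 0.709, 0.001]
contact_force: [-0.8, 0.8, 1.4]
opening: 0.883
```

Call:
drive_tool(
  commands=[
    [[0, 0, 0, 0, 0, 0, 255], [0, 0, 0, 0, 0, 0, 255], [0, 0, 0, 0, 0, 0, 255], [0, 0, 0, 0, 0, 0, 255], [0, 0, 0, 0, 0, 0, 255]],
  ],
)

```text
clock: 9.15
tool_pos: [0.4756, 0.1559, 0.0438]
ee_rot: [0.002, -0.705, 0.709, -0.001]
contact_force: [-2.0, 0.1, 6.7]
opening: 0.67
```

Run:
```python
from h import *
to([.5085,-.168,.2],yaw=0)
```

```text
t 9.15 pos [0.4756 0.1559 0.0438] F [-2.0395  0.129   6.7421] open 0.670338701442799 j6 -0.6370114490538417 j1 0.6311229013751539
 shift [ 0.3235 -0.0352 -0.1566] turn [0.0024 0.0055 3.1363]
 shift [ 0.3235 -0.0352 -0.1566] turn [-0.0035  0.0015 -0.0053]
```

Call:
drive_tool(
  commands=[
    [[0, 0, -0.01, 0, 0, 0, 255], [0, 0, -0.02, 0, 0, 0, 255], [0, 0, -0.03, 0, 0, 0, 255], [0, 0, -0.05, 0, 0, 0, 255], [0, 0, -0.07, 0, 0, 0, 255]],
  ],
)

```text
clock: 9.57
tool_pos: [0.4741, 0.1552, 0.1128]
ee_rot: [0.0, -0.705, 0.709, -0.0]
contact_force: [1.4, 0.5, -0.6]
opening: 0.666
```

Run:
```python
from h import *
to([.5085,-.168,.2],yaw=0)
im=ctrl.capture("scene")[110:240,170:350,::-1]
cv2.imwrite("pics/s5.png",cv2.resize(im,None,fx=4.4,fy=4.4,interpolation=2))
```

```text
t 9.5667 pos [0.4741 0.1552 0.1128] F [ 1.3872  0.5007 -0.5888] open 0.6662655334543748 j6 -0.6370635663700865 j1 0.6310851399683066
 shift [ 0.323  -0.0363 -0.0873] turn [0.0002 0.0002 3.1356]
 shift [ 0.323  -0.0363 -0.0873] turn [-0.0001  0.0001 -0.006 ]
```

View pics/s5.png

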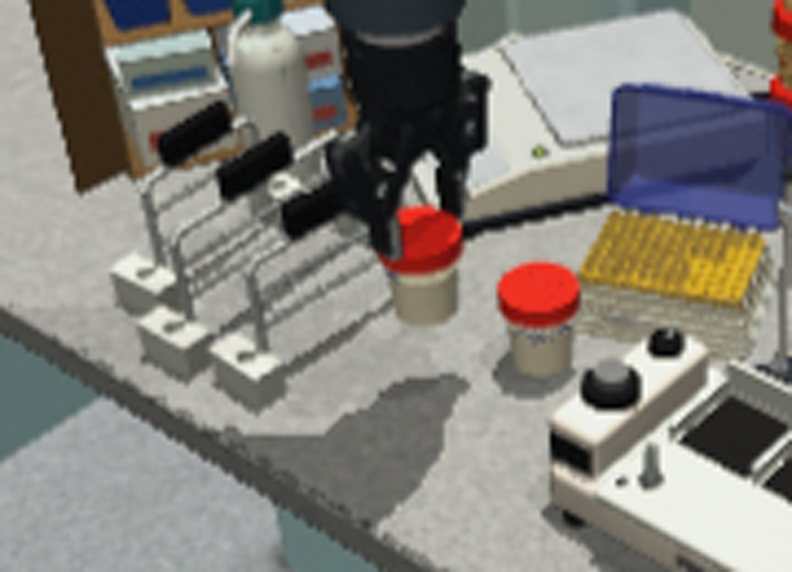

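Run:
```python
from h import *
print(onz("scene",(266.1,161.8),.142))
```

```text
[0.478  0.1537 0.142 ]
```

Call:
drive_tool(
  commands=[
    [[0, 0, -0.025, 0, 0, 0, 255], [0, 0, -0.05, 0, 0, 0, 255], [0, 0, -0.075, 0, 0, 0, 255], [0.015, 0, -0.088, 0, 0, 0, 255], [0.04, -0.003, -0.088, 0, 0, 0, 255]],
  ],
)

```text
clock: 10.03
tool_pos: [0.479, 0.1169, 0.204]
ee_rot: [0.004, -0.706, 0.708, -0.002]
contact_force: [1.0, 0.4, -0.5]
opening: 0.672
```

Call:
drive_tool(
  commands=[
    [[0.035, -0.003, 0, 0, 0, 0, 255], [0.07, -0.006, 0, 0, 0, 0, 255], [0.105, -0.009, 0, 0, 0, 0, 255], [0.14, -0.013, 0, 0, 0, 0, 255], [0.176, -0.017, 0, 0, 0, 0, 255]],
  ],
)

```text
clock: 10.45
tool_pos: [0.4931, -0.0623, 0.2006]
ee_rot: [0.001, -0.705, 0.709, -0.001]
contact_force: [0.2, 0.7, 0.0]
opening: 0.665
```

Call:
drive_tool(
  commands=[
    [[0.035, -0.003, 0, 0, 0, 0, 255], [0.07, -0.006, 0, 0, 0, 0, 255], [0.105, -0.009, 0, 0, 0, 0, 255], [0.14, -0.013, 0, 0, 0, 0, 255], [0.176, -0.017, 0, 0, 0, 0, 255]],
  ],
)

```text
clock: 10.87
tool_pos: [0.509, -0.2387, 0.2006]
ee_rot: [0.001, -0.705, 0.709, -0.001]
contact_force: [0.9, -0.1, -0.2]
opening: 0.665
```

Run:
```python
from h import *
to([.5083,-.2378,.103],yaw=0)
im=ctrl.capture("scene")[120:280,270:450,::-1]
cv2.imwrite("pics/s6.png",cv2.resize(im,None,fx=4,fy=3.75,interpolation=2))
```

```text
t 10.8667 pos [ 0.509  -0.2387  0.2006] F [ 0.9172 -0.112  -0.222 ] open 0.6648044956791677 j6 0.15454590697476284 j1 -0.1603769901228872
 shift [-0.001   0.0009  0.0976] turn [-0.0005  0.0032  3.1358]
 shift [-0.001   0.0009  0.0976] turn [-0.0021 -0.0003 -0.0058]
```

Call:
drive_tool(
  commands=[
    [[-0.001, 0, 0.025, 0, 0, 0, 255], [-0.001, 0, 0.05, 0, 0, 0, 255], [-0.001, 0, 0.07, 0, 0, 0, 255], [-0.001, 0, 0.08, 0, 0, 0, 255], [-0.001, 0, 0.085, 0, 0, 0, 255]],
  ],
)

```text
clock: 11.33
tool_pos: [0.5083, -0.2358, 0.1135]
ee_rot: [-0.0, -0.705, 0.709, 0.001]
contact_force: [0.2, 1.0, -0.3]
opening: 0.669
```

Call:
drive_tool(
  commands=[
    [[0, 0, 0.003, 0, 0, 0, 255], [0, 0, 0.006, 0, 0, 0, 255], [0, 0, 0.008, 0, 0, 0, 255], [0, 0, 0.01, 0, 0, 0, 255], [0, 0, 0.011, 0, 0, 0, 255]],
  ],
)

```text
clock: 11.75
tool_pos: [0.5092, -0.2359, 0.1039]
ee_rot: [0.0, -0.705, 0.709, -0.0]
contact_force: [0.1, -0.0, -0.6]
opening: 0.666
```

Call:
drive_tool(
  commands=[
    [[0, 0, 0.002, 0, 0, 0, 255], [0, 0, 0.002, 0, 0, 0, 30], [0, 0, 0.002, 0, 0, 0, 30], [0, 0, 0.002, 0, 0, 0, 30], [0, 0, 0.002, 0, 0, 0, 30]],
  ],
)

```text
clock: 12.17
tool_pos: [0.509, -0.236, 0.1017]
ee_rot: [0.0, -0.705, 0.709, -0.0]
contact_force: [-0.1, 0.2, 0.2]
opening: 0.883
```

Call:
drive_tool(
  commands=[
    [[0, 0, -0.02, 0, 0, 0, 30], [0, 0, -0.04, 0, 0, 0, 30], [0, 0, -0.065, 0, 0, 0, 30], [0, 0, -0.09, 0, 0, 0, 30], [0, 0, -0.11, 0, 0, 0, 30]],
  ],
)

```text
clock: 12.58
tool_pos: [0.5091, -0.2362, 0.2138]
ee_rot: [0.0, -0.705, 0.709, -0.001]
contact_force: [-0.2, 0.7, 0.2]
opening: 0.882
```

Run:
```python
from h import *
to([.5445,.109,.21],yaw=0)
```

```text
t 12.5833 pos [ 0.5091 -0.2362  0.2138] F [-0.2063  0.7249  0.2421] open 0.88152268818528 j6 0.14933225144922394 j1 -0.1553310636671778
 shift [-0.3454 -0.0334  0.0035] turn [-0.0014  0.0029  3.1357]
 shift [-0.3454 -0.0334  0.0035] turn [-0.0019 -0.0009 -0.0059]
```

Call:
drive_tool(
  commands=[
    [[-0.035, -0.003, 0, 0, 0, 0, 30], [-0.07, -0.007, 0, 0, 0, 0, 30], [-0.105, -0.01, 0, 0, 0, 0, 30], [-0.14, -0.013, 0, 0, 0, 0, 30], [-0.173, -0.017, 0, 0, 0, 0, 30]],
  ],
)

```text
clock: 13.0
tool_pos: [0.5267, -0.0614, 0.2119]
ee_rot: [0.0, -0.705, 0.709, -0.0]
contact_force: [0.7, 0.1, -0.9]
opening: 0.887
```

Call:
drive_tool(
  commands=[
    [[-0.035, -0.003, 0, 0, 0, 0, 30], [-0.07, -0.007, 0, 0, 0, 0, 30], [-0.105, -0.01, 0, 0, 0, 0, 30], [-0.14, -0.013, 0, 0, 0, 0, 30], [-0.173, -0.017, 0, 0, 0, 0, 30]],
  ],
)

```text
clock: 13.42
tool_pos: [0.5447, 0.1118, 0.2119]
ee_rot: [0.0, -0.705, 0.709, -0.0]
contact_force: [1.5, 0.2, 0.2]
opening: 0.883
```

Call:
drive_tool(
  commands=[
    [[0, 0, 0, 0, 0, -0.12, 30], [0, 0, 0, 0, 0, -0.24, 30], [0, 0, 0, 0, 0, -0.36, 30], [0, 0, 0, 0, 0, -0.48, 30], [0, 0, 0, 0, 0, -0.6, 30]],
  ],
)

```text
clock: 13.83
tool_pos: [0.5449, 0.11, 0.2116]
ee_rot: [-0.0, 0.885, -0.466, 0.0]
contact_force: [-0.2, 1.0, -0.6]
opening: 0.883
```

Call:
drive_tool(
  commands=[
    [[0, 0, 0, 0, 0, -0.12, 30], [0, 0, 0, 0, 0, -0.24, 30], [0, 0, 0, 0, 0, -0.36, 30], [0, 0, 0, 0, 0, -0.48, 30], [0, 0, 0, 0, 0, -0.6, 30]],
  ],
)

```text
clock: 14.25
tool_pos: [0.5449, 0.1099, 0.2116]
ee_rot: [-0.0, 0.983, -0.184, 0.0]
contact_force: [-0.2, 0.1, 0.7]
opening: 0.883
```

Call:
drive_tool(
  commands=[
    [[0, 0, 0.01, 0, 0, -0.12, 30], [0, 0, 0.03, 0, 0, -0.24, 30], [0, 0, 0.05, 0, 0, -0.36, 30], [0, 0, 0.07, 0, 0, -0.37, 30], [0, 0, 0.09, 0, 0, -0.37, 30]],
  ],
)

```text
clock: 14.67
tool_pos: [0.5449, 0.1098, 0.1208]
ee_rot: [-0.0, 1.0, -0.003, 0.0]
contact_force: [0.2, 0.8, -0.1]
opening: 0.881
```

Run:
```python
from h import *
to([.5445,.109,.042],yaw=1.571)
print(onz("top",(274,169),.05))
```

```text
t 14.6667 pos [0.5449 0.1098 0.1208] F [ 0.1906  0.8456 -0.0831] open 0.881245751788038 j6 1.0846488918959454 j1 0.4804158121510316
 shift [-0.0005  0.0009  0.0788] turn [-0.0009  0.0003  3.1357]
 shift [-0.0005  0.0009  0.0788] turn [-0.0002 -0.0006 -0.0059]
[0.5921 0.1097 0.05  ]
```

Call:
drive_tool(
  commands=[
    [[0, 0.001, 0.025, 0, 0, 0, 30], [0, 0.001, 0.05, 0, 0, 0, 30], [0, 0.001, 0.07, 0, 0, 0, 30], [0, 0.001, 0.08, 0, 0, 0, 30], [0, 0.001, 0.08, 0, 0, 0, 30]],
  ],
)

```text
clock: 15.08
tool_pos: [0.5433, 0.1082, 0.0393]
ee_rot: [0.001, 1.0, -0.004, -0.002]
contact_force: [-0.8, -0.3, 0.3]
opening: 0.882
```

Call:
drive_tool(
  commands=[
    [[0, 0, 0, 0, 0, 0, 255], [0, 0, 0, 0, 0, 0, 255], [0, 0, 0, 0, 0, 0, 255], [0, 0, 0, 0, 0, 0, 255], [0, 0, 0, 0, 0, 0, 255]],
  ],
)

```text
clock: 15.5
tool_pos: [0.5466, 0.1095, 0.0435]
ee_rot: [-0.001, 1.0, -0.003, 0.002]
contact_force: [-0.4, 1.4, 6.0]
opening: 0.673
```

Call:
drive_tool(
  commands=[
    [[0, 0, -0.02, 0, 0, 0, 255], [0, 0, -0.04, 0, 0, 0, 255], [0, 0, -0.08, 0, 0, 0, 255], [0, 0, -0.12, 0, 0, 0, 255], [0, 0, -0.16, 0, 0, 0, 255]],
  ],
)

```text
clock: 15.92
tool_pos: [0.5441, 0.1085, 0.2033]
ee_rot: [0.0, 1.0, -0.003, -0.0]
contact_force: [1.1, 0.7, -0.8]
opening: 0.673
```

Run:
```python
from h import *
to([.5086,-.098,.103],yaw=1.571)
im=ctrl.capture("scene")[90:280,240:470,::-1]
cv2.imwrite("pics/s7.png",cv2.resize(im,None,fx=3.4,fy=3.1,interpolation=2))
```

```text
t 15.9167 pos [0.5441 0.1085 0.2033] F [ 1.1043  0.714  -0.811 ] open 0.6725321085392025 j6 1.0852044891075059 j1 0.4787265257544948
 shift [-0.034   0.2068  0.1004] turn [ 0.0012 -0.0002  3.1345]
 shift [-0.034   0.2068  0.1004] turn [ 0.0002  0.0008 -0.0071]
```

View pics/s7.png

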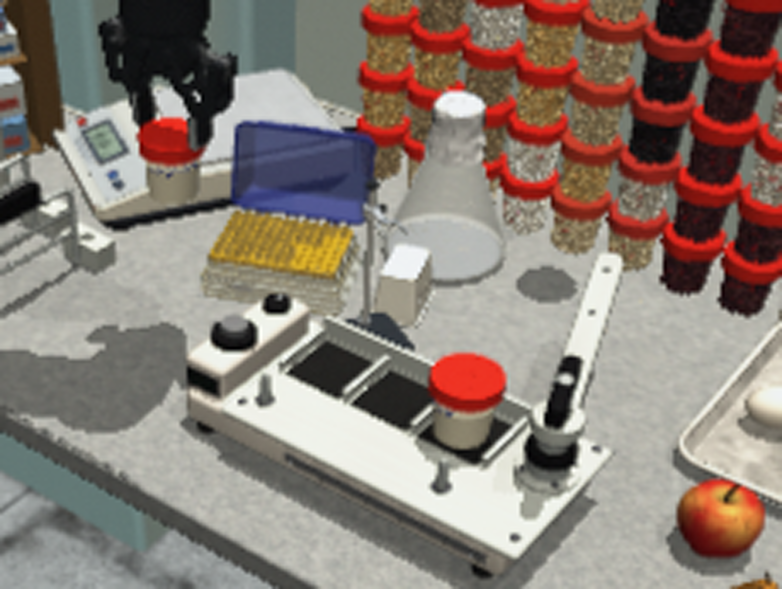

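Call:
drive_tool(
  commands=[
    [[-0.006, 0.034, 0, 0, 0, 0, 255], [-0.012, 0.068, 0, 0, 0, 0, 255], [-0.018, 0.102, 0, 0, 0, 0, 255], [-0.024, 0.137, 0, 0, 0, -0.007, 255], [-0.03, 0.172, 0, 0, 0, -0.007, 255]],
  ],
)

```text
clock: 16.38
tool_pos: [0.5129, -0.0642, 0.2015]
ee_rot: [-0.0, 1.0, 0.001, 0.0]
contact_force: [0.8, -0.6, 0.1]
opening: 0.671
```

Call:
drive_tool(
  commands=[
    [[-0.004, 0.02, 0, 0, 0, 0, 255], [-0.004, 0.035, 0, 0, 0, 0, 255], [-0.004, 0.035, 0.03, 0, 0, 0, 255], [-0.004, 0.035, 0.06, 0, 0, 0, 255], [-0.004, 0.035, 0.08, 0, 0, 0, 255]],
  ],
)

```text
clock: 16.8
tool_pos: [0.5081, -0.0981, 0.119]
ee_rot: [-0.001, 1.0, -0.001, -0.001]
contact_force: [-0.0, 0.7, -1.1]
opening: 0.675
```

Run:
```python
from h import *
to([.5086,-.098,.103],yaw=1.571)
print(onz("scene",(377.4,211),.131))
```

```text
t 16.8 pos [ 0.5081 -0.0981  0.119 ] F [-0.0014  0.7265 -1.1379] open 0.6748686897245764 j6 1.4587746574477507 j1 0.11113099388763206
 shift [ 0.0005 -0.0001  0.016 ] turn [0.0037 0.0019 3.1399]
 shift [ 0.0005 -0.0001  0.016 ] turn [-0.0012  0.0024 -0.0017]
[ 0.5078 -0.235   0.131 ]
```

Call:
drive_tool(
  commands=[
    [[0, 0, 0.005, 0, 0, 0, 255], [0, 0, 0.01, 0, 0, 0, 255], [0, 0, 0.013, 0, 0, 0, 255], [0, 0, 0.016, 0, 0, 0, 255], [0, 0, 0.017, 0, 0, 0, 255]],
  ],
)

```text
clock: 17.22
tool_pos: [0.5104, -0.0978, 0.1053]
ee_rot: [-0.0, 1.0, 0.0, 0.001]
contact_force: [-0.0, 0.4, -0.9]
opening: 0.676
```

Call:
drive_tool(
  commands=[
    [[0, 0, 0, 0, 0, 0, 255], [0, 0, 0, 0, 0, 0, 40], [0, 0, 0, 0, 0, 0, 40], [0, 0, 0, 0, 0, 0, 40], [0, 0, 0, 0, 0, 0, 40]],
  ],
)

```text
clock: 17.63
tool_pos: [0.5099, -0.0979, 0.1048]
ee_rot: [0.0, 1.0, 0.0, 0.0]
contact_force: [-0.5, -0.5, -0.3]
opening: 0.841
```

Call:
drive_tool(
  commands=[
    [[0, 0, -0.02, 0, 0, 0, 40], [0, 0, -0.04, 0, 0, 0, 40], [0, 0, -0.08, 0, 0, 0, 40], [0, 0, -0.12, 0, 0, 0, 60], [0, 0, -0.15, 0, 0, 0, 110]],
  ],
)

```text
clock: 18.05
tool_pos: [0.5101, -0.0984, 0.2582]
ee_rot: [0.0, 1.0, 0.0, 0.002]
contact_force: [1.6, 0.2, 0.8]
opening: 0.64
```

Run:
```python
from h import *
to([.51,-.3157,.25],yaw=-1.25)
```

```text
t 18.05 pos [ 0.5101 -0.0984  0.2582] F [1.6115 0.2449 0.8352] open 0.6398579270345489 j6 1.4587922046140547 j1 0.11223752023141143
 shift [-0.0002  0.2173  0.0083] turn [ 0.0014 -0.0033 -0.3205]
 shift [-0.0002  0.2173  0.0083] turn [-0.0047 -0.002   2.8211]
```

Call:
drive_tool(
  commands=[
    [[0, 0.035, 0, 0, 0, 0, 110], [0, 0.07, 0, 0, 0, 0, 110], [0, 0.105, 0, 0, 0, 0, 110], [0, 0.14, 0, 0, 0, 0, 110], [0, 0.175, 0, 0, 0, 0, 110]],
  ],
)

```text
clock: 18.47
tool_pos: [0.5096, -0.2745, 0.2547]
ee_rot: [0.0, 1.0, 0.0, 0.0]
contact_force: [0.6, -0.1, 0.1]
opening: 0.567
```

Call:
drive_tool(
  commands=[
    [[0, 0.03, 0, 0, 0, 0, 110], [0, 0.042, 0, 0, 0, 0.09, 110], [0, 0.042, 0, 0, 0, 0.2, 110], [0, 0.042, 0, 0, 0, 0.31, 110], [0, 0.042, 0, 0, 0, 0.42, 110]],
  ],
)

```text
clock: 18.88
tool_pos: [0.5096, -0.3155, 0.2543]
ee_rot: [-0.0, 0.977, -0.211, -0.0]
contact_force: [-0.5, 0.6, 0.5]
opening: 0.569
```

Call:
drive_tool(
  commands=[
    [[0, 0, 0, 0, 0, 0.12, 110], [0, 0, 0, 0, 0, 0.24, 110], [0, 0, 0, 0, 0, 0.36, 110], [0, 0, 0, 0, 0, 0.48, 110], [0, 0, 0, 0, 0, 0.6, 110]],
  ],
)

```text
clock: 19.3
tool_pos: [0.5097, -0.315, 0.2545]
ee_rot: [0.0, 0.871, -0.491, -0.0]
contact_force: [0.1, -0.6, 0.1]
opening: 0.568
```

Call:
drive_tool(
  commands=[
    [[0, 0, 0, 0, 0, 0.12, 110], [0, 0, 0, 0, 0, 0.24, 110], [0, 0, 0, 0, 0, 0.36, 110], [0, 0, 0, 0, 0, 0.48, 110], [0, 0, 0, 0, 0, 0.6, 110]],
  ],
)

```text
clock: 19.72
tool_pos: [0.5098, -0.3149, 0.2545]
ee_rot: [-0.0, -0.687, 0.726, 0.0]
contact_force: [0.4, 0.1, 0.0]
opening: 0.565
```

Call:
drive_tool(
  commands=[
    [[0, 0, 0, 0, 0, 0.12, 110], [0, 0, 0, 0, 0, 0.24, 110], [0, 0, 0, 0, 0, 0.36, 110], [0, 0, 0, 0, 0, 0.48, 110], [0, 0, 0, 0, 0, 0.6, 110]],
  ],
)

```text
clock: 20.13
tool_pos: [0.5097, -0.315, 0.2545]
ee_rot: [-0.0, -0.442, 0.897, 0.0]
contact_force: [-0.1, -0.4, -0.7]
opening: 0.568
```

Call:
drive_tool(
  commands=[
    [[0, 0, 0, 0, 0, 0.12, 110], [0, 0, 0, 0, 0, 0.24, 110], [0, 0, 0, 0, 0, 0.36, 110], [0, 0, 0, 0, 0, 0.48, 110], [0, 0, 0, 0, 0, 0.6, 110]],
  ],
)

```text
clock: 20.55
tool_pos: [0.5098, -0.315, 0.2545]
ee_rot: [-0.0, -0.157, 0.988, -0.0]
contact_force: [-0.1, 0.1, 0.8]
opening: 0.565
```

Run:
```python
from h import *
to([.509,-.3157,.137],yaw=-1.25)
```

```text
t 20.55 pos [ 0.5098 -0.315   0.2545] F [-0.0614  0.0701  0.7822] open 0.5647380144904531 j6 -0.9621277391707972 j1 -0.29283527280987265
 shift [ 0.0009 -0.0005  0.1175] turn [-0.      0.      3.1366]
 shift [ 0.0009 -0.0005  0.1175] turn [-0.    -0.    -0.005]
```

Call:
drive_tool(
  commands=[
    [[0, 0, 0.03, 0, 0, 0, 110], [0, 0, 0.06, 0, 0, 0, 110], [0, 0, 0.09, 0, 0, 0, 110], [0, 0, 0.108, 0, 0, 0, 110], [0, 0, 0.117, 0, 0, 0, 110]],
  ],
)

```text
clock: 20.97
tool_pos: [0.5082, -0.3141, 0.1343]
ee_rot: [-0.002, -0.16, 0.987, 0.002]
contact_force: [-0.3, 0.5, -0.5]
opening: 0.572
```

Call:
drive_tool(
  commands=[
    [[0, 0, 0, 0, 0, 0, 255], [0, 0, 0, 0, 0, 0, 255], [0, 0, 0, 0, 0, 0, 255], [0, 0, 0, 0, 0, 0, 255], [0, 0, 0, 0, 0, 0, 255]],
  ],
)

```text
clock: 21.38
tool_pos: [0.5103, -0.3145, 0.1391]
ee_rot: [0.001, -0.16, 0.987, -0.0]
contact_force: [-2.1, 6.2, 5.2]
opening: 0.163
```

Call:
drive_tool(
  commands=[
    [[0, 0, 0.002, 0, 0, 0, 255], [0, 0, 0.004, 0, 0, 0, 255], [0, 0, 0.006, 0, 0, 0, 255], [0, 0, 0.007, 0, 0, 0, 255], [0, 0, 0.008, 0, 0, 0, 255]],
  ],
)

```text
clock: 21.8
tool_pos: [0.5103, -0.3146, 0.1314]
ee_rot: [0.001, -0.16, 0.987, -0.0]
contact_force: [-2.4, 6.1, 6.7]
opening: 0.159
```

Call:
drive_tool(
  commands=[
    [[0, 0, 0.002, 0, 0, 0, 255], [0, 0, 0.004, 0, 0, 0, 255], [0, 0, 0.006, 0, 0, 0, 255], [0, 0, 0.007, 0, 0, 0, 255], [0, 0, 0.008, 0, 0, 0, 255]],
  ],
)

```text
clock: 22.22
tool_pos: [0.5104, -0.3147, 0.1251]
ee_rot: [0.001, -0.161, 0.987, -0.001]
contact_force: [-6.4, 10.4, 19.0]
opening: 0.164
```

Call:
drive_tool(
  commands=[
    [[0, 0, -0.008, 0, 0, 0, 255], [0, 0, -0.016, 0, 0, 0, 255], [0, 0, -0.025, 0, 0, 0, 255], [0, 0, -0.034, 0, 0, 0, 255], [0, 0, -0.04, 0, 0, 0, 255]],
  ],
)

```text
clock: 22.63
tool_pos: [0.5101, -0.3145, 0.1622]
ee_rot: [0.0, -0.16, 0.987, 0.0]
contact_force: [3.2, 2.6, -6.9]
opening: 0.164
```

Run:
```python
from h import *
to([.509,-.3157,.1635],yaw=-1.25)
crop("scene",320,120,160,130,5,"s8.png")
```

```text
t 22.6333 pos [ 0.5101 -0.3145  0.1622] F [ 3.2336  2.6335 -6.9107] open 0.16394100600777237 j6 -0.9562369849091008 j1 -0.29254267316590415
 shift [ 0.0014 -0.0008 -0.0013] turn [-0.0012  0.0011 -3.1406]
 shift [ 0.0014 -0.0008 -0.0013] turn [0.0007 0.0008 0.001 ]
```

View pics/s8.png

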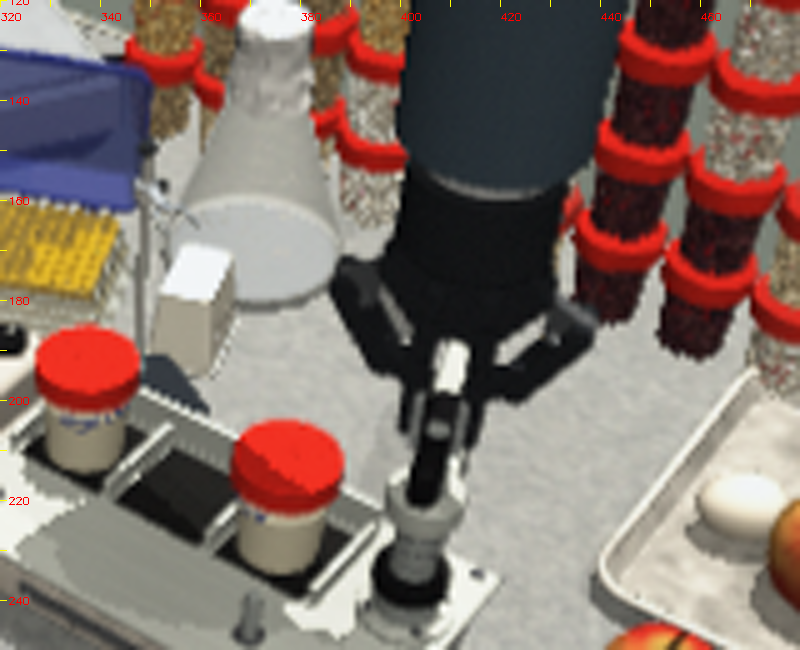

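Call:
drive_tool(
  commands=[
    [[0.0005, 0, -0.001, 0, 0, 0, 255], [0.0005, 0, -0.001, 0, 0, -0.1, 255], [0.0005, 0, -0.001, 0, 0, -0.2, 255], [0.0005, 0, -0.001, 0, 0, -0.3, 255], [0.0005, 0, -0.001, 0, 0, -0.4, 255]],
  ],
)

```text
clock: 23.1
tool_pos: [0.5102, -0.3146, 0.1634]
ee_rot: [0.001, -0.356, 0.935, -0.0]
contact_force: [2.4, 5.5, -2.3]
opening: 0.163
```

Call:
drive_tool(
  commands=[
    [[0, 0, 0, 0, 0, -0.09, 255], [0, 0, 0, 0, 0, -0.18, 255], [0, 0, 0, 0, 0, -0.27, 255], [0, 0, 0, 0, 0, -0.36, 255], [0, 0, 0, 0, 0, -0.45, 255]],
  ],
)

```text
clock: 23.52
tool_pos: [0.5103, -0.3147, 0.1634]
ee_rot: [0.001, -0.555, 0.832, -0.001]
contact_force: [2.8, 4.3, -2.5]
opening: 0.163
```

Run:
```python
from h import *
to([.509,-.3157,.163],yaw=-.0026);print(ctrl.read_state()["torque"])
```

```text
t 23.5167 pos [ 0.5103 -0.3147  0.1634] F [ 2.7834  4.3322 -2.5166] open 0.1630304528793689 j6 -0.10140220363637881 j1 -0.2927478996649796
 shift [0.0014 0.0008 0.0004] turn [0.001  0.0034 2.7498]
 shift [0.0014 0.0008 0.0004] turn [-0.0025  0.0007 -0.3918]
[ 1.7064 -1.2397 -0.2287]
```

Call:
drive_tool(
  commands=[
    [[0, 0, 0, 0, 0, -0.09, 255], [0, 0, 0, 0, 0, -0.18, 255], [0, 0, 0, 0, 0, -0.27, 255], [0, 0, 0, 0, 0, -0.35, 255], [0, 0, 0, 0, 0, -0.42, 255]],
  ],
)

```text
clock: 23.93
tool_pos: [0.5104, -0.3146, 0.1634]
ee_rot: [-0.001, 0.716, -0.698, 0.001]
contact_force: [2.8, 6.0, -2.4]
opening: 0.162
```

Run:
```python
from h import *
to([.509,-.3157,.163],yaw=-.0026);print(ctrl.read_state()["torque"])
```

```text
t 23.9333 pos [ 0.5104 -0.3146  0.1634] F [ 2.7747  6.0026 -2.3823] open 0.1619976645568256 j6 0.3177970500360627 j1 -0.2927158968151883
 shift [0.0011 0.0015 0.0004] turn [-0.0006 -0.0044 -3.1142]
 shift [0.0011 0.0015 0.0004] turn [-0.0028  0.0004  0.0274]
[ 1.9226 -1.1616 -0.5976]
```

Call:
drive_tool(
  commands=[
    [[0, 0, 0, 0, 0, -0.02, 255], [0, 0, 0, 0, 0, -0.04, 255], [0, 0, 0, 0, 0, -0.06, 255], [0, 0, 0, 0, 0, -0.06, 255], [0, 0, 0, 0, 0, -0.06, 255]],
  ],
)

```text
clock: 24.35
tool_pos: [0.5104, -0.3146, 0.1634]
ee_rot: [-0.001, 0.734, -0.679, 0.001]
contact_force: [3.5, 5.5, -2.8]
opening: 0.16
```

Run:
```python
from h import *
to([.509,-.3157,.163],yaw=-.0026);print(ctrl.read_state()["torque"])
```

```text
t 24.35 pos [ 0.5104 -0.3146  0.1634] F [ 3.5123  5.487  -2.7702] open 0.15965213358977687 j6 0.3722000705914694 j1 -0.2930601824021607
 shift [0.001  0.0015 0.0004] turn [-0.0012 -0.0048 -3.0602]
 shift [0.001  0.0015 0.0004] turn [-0.0031  0.0008  0.0813]
[ 1.9913 -1.1639 -1.4447]
```

Call:
drive_tool(
  commands=[
    [[0, 0, 0, 0, 0, 0, 110], [0, 0, 0, 0, 0, 0, 110], [0, 0, 0, 0, 0, 0, 110], [0, 0, -0.03, 0, 0, 0, 110], [0, 0, -0.06, 0, 0, 0, 110]],
  ],
)

```text
clock: 24.77
tool_pos: [0.5077, -0.3153, 0.2222]
ee_rot: [0.001, 0.735, -0.678, -0.002]
contact_force: [1.4, -0.8, 0.4]
opening: 0.57
```

Call:
drive_tool(
  commands=[
    [[0, 0, -0.02, 0, 0, -0.12, 110], [0, 0, -0.04, 0, 0, -0.24, 110], [0, 0, -0.06, 0, 0, -0.36, 110], [0, 0, -0.07, 0, 0, -0.48, 110], [0, 0, -0.07, 0, 0, -0.6, 110]],
  ],
)

```text
clock: 25.18
tool_pos: [0.5097, -0.3165, 0.2965]
ee_rot: [0.001, 0.904, -0.428, 0.003]
contact_force: [-0.6, 0.5, 0.7]
opening: 0.571
```

Call:
drive_tool(
  commands=[
    [[0, 0, 0, 0, 0, -0.12, 110], [0, 0, 0, 0, 0, -0.24, 110], [0, 0, 0, 0, 0, -0.36, 110], [0, 0, 0, 0, 0, -0.48, 110], [0, 0, 0, 0, 0, -0.6, 110]],
  ],
)

```text
clock: 25.6
tool_pos: [0.5089, -0.3158, 0.2933]
ee_rot: [0.001, 0.99, -0.142, 0.0]
contact_force: [0.2, 0.4, 0.7]
opening: 0.573
```

Call:
drive_tool(
  commands=[
    [[0, 0, 0, 0, 0, -0.08, 110], [0, 0, 0, 0, 0, -0.16, 110], [0, 0, 0, 0, 0, -0.25, 110], [0, 0, 0, 0, 0, -0.25, 110], [0, 0, 0, 0, 0, -0.25, 110]],
  ],
)

```text
clock: 26.02
tool_pos: [0.509, -0.3156, 0.293]
ee_rot: [0.0, 1.0, -0.021, 0.0]
contact_force: [0.5, 0.4, -0.9]
opening: 0.569
```

Run:
```python
from h import *
to([.475,.258,.29],yaw=1.529)
crop("scene",170,110,240,160,3,"a.png");crop("top",150,150,130,100,6,"b.png")
a=cv2.imread("pics/a.png");cv2.imwrite("pics/s9.png",a)
crop("scene",180,120,130,90,6,"s9g.png")
```

```text
t 26.0167 pos [ 0.509  -0.3156  0.293 ] F [ 0.5113  0.4217 -0.8525] open 0.5687642291489351 j6 1.8218960918629088 j1 -0.29360758180793506
 shift [-0.0584 -0.5716  0.0025] turn [-0.0005 -0.0015  3.1408]
 shift [-0.0584 -0.5716  0.0025] turn [ 0.001  -0.0003 -0.0008]
```

View pics/s9.png

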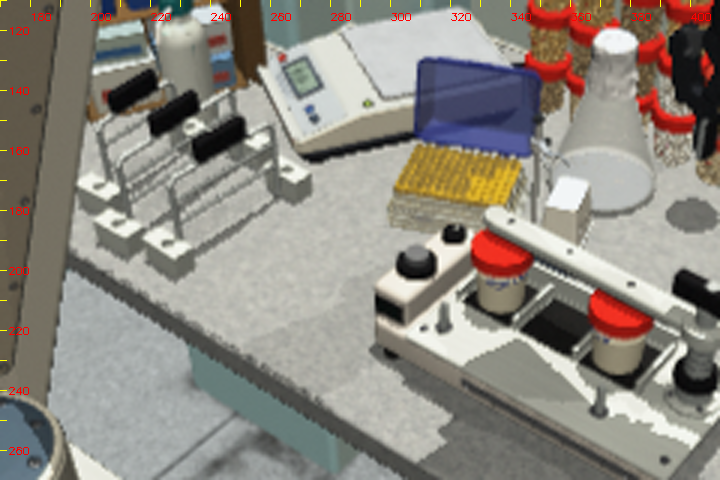

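Run:
```python
from h import *
o=cv2.resize(cv2.imread("pics/scene0.png"),(640,400),interpolation=cv2.INTER_AREA)
n=cv2.GaussianBlur(ctrl.capture("scene")[:,:,::-1],(3,3),0)
for nm,(x,y,w,h) in dict(bar=(232,146,24,20),knN=(215,184,22,22),knF=(258,160,20,20),farknN_long=(199,177,20,20)).items():
    r=cv2.matchTemplate(n[y-20:y+h+20,x-20:x+w+20],o[y:y+h,x:x+w],cv2.TM_CCOEFF_NORMED);_,v,_,l=cv2.minMaxLoc(r);print(nm,v,l[0]-20,l[1]-20)
```

```text
bar 0.9934681057929993 0 0
knN 0.9883058667182922 0 0
knF 0.7244213223457336 0 0
farknN_long 0.9889547824859619 0 0
```

Call:
drive_tool(
  commands=[
    [[-0.004, -0.038, 0, 0, 0, 0, 120], [-0.008, -0.076, 0, 0, 0, 0, 120], [-0.012, -0.114, 0, 0, 0, 0, 120], [-0.016, -0.152, 0, 0, 0, 0, 120], [-0.0195, -0.1905, 0, 0, 0, 0, 120]],
  ],
)

```text
clock: 26.63
tool_pos: [0.4968, -0.1226, 0.2927]
ee_rot: [0.0, 1.0, -0.021, 0.0]
contact_force: [1.2, -0.2, 0.1]
opening: 0.528
```

Call:
drive_tool(
  commands=[
    [[-0.004, -0.038, 0, 0, 0, 0, 120], [-0.008, -0.076, 0, 0, 0, 0, 120], [-0.012, -0.114, 0, 0, 0, 0, 120], [-0.016, -0.152, 0, 0, 0, 0, 120], [-0.0195, -0.1905, 0, 0, 0, 0, 120]],
  ],
)

```text
clock: 27.05
tool_pos: [0.4849, 0.0688, 0.293]
ee_rot: [-0.0, 1.0, -0.02, 0.0]
contact_force: [2.0, 0.0, 0.2]
opening: 0.526
```

Call:
drive_tool(
  commands=[
    [[-0.004, -0.038, 0, 0, 0, 0, 120], [-0.008, -0.076, 0, 0, 0, 0, 120], [-0.012, -0.114, 0, 0, 0, 0, 120], [-0.016, -0.152, 0, 0, 0, 0, 120], [-0.0195, -0.1905, 0, 0, 0, 0, 120]],
  ],
)

```text
clock: 27.47
tool_pos: [0.473, 0.26, 0.2929]
ee_rot: [-0.0, 1.0, -0.02, 0.0]
contact_force: [2.4, -0.1, 0.1]
opening: 0.526
```

Call:
drive_tool(
  commands=[
    [[0, 0, 0.03, 0, 0, 0, 120], [0, 0, 0.06, 0, 0, 0, 120], [0, 0, 0.08, 0, 0, 0, 120], [0, 0, 0.1, 0, 0, 0, 120], [0, 0, 0.1, 0, 0, 0, 120]],
  ],
)

```text
clock: 27.88
tool_pos: [0.4713, 0.2571, 0.1882]
ee_rot: [0.002, 1.0, -0.02, -0.003]
contact_force: [-0.6, -0.0, -0.8]
opening: 0.534
```

Run:
```python
from h import *
to([.475,.258,.103],yaw=1.529)
o=cv2.resize(cv2.imread("pics/scene0.png"),(640,400),interpolation=cv2.INTER_AREA)
n=cv2.GaussianBlur(ctrl.capture("scene")[:,:,::-1],(3,3),0)
for nm,(x,y,w,h) in dict(bar=(232,146,24,20),knN=(215,184,22,22)).items():
    r=cv2.matchTemplate(n[y-20:y+h+20,x-20:x+w+20],o[y:y+h,x:x+w],cv2.TM_CCOEFF_NORMED);_,v,_,l=cv2.minMaxLoc(r);print(nm,v,l[0]-20,l[1]-20)
crop("scene",200,100,100,100,6,"s10.png")
```

```text
t 27.8833 pos [0.4713 0.2571 0.1882] F [-0.5504 -0.002  -0.8349] open 0.533500871894641 j6 0.740533612158654 j1 0.7898816239362614
 shift [ 0.0042 -0.0014  0.0852] turn [-0.0101  0.0072 -3.1405]
 shift [ 0.0042 -0.0014  0.0852] turn [0.0046 0.0065 0.0011]
bar 0.6865496039390564 -7 0
knN 0.5843023657798767 -20 6
```

View pics/s10.png

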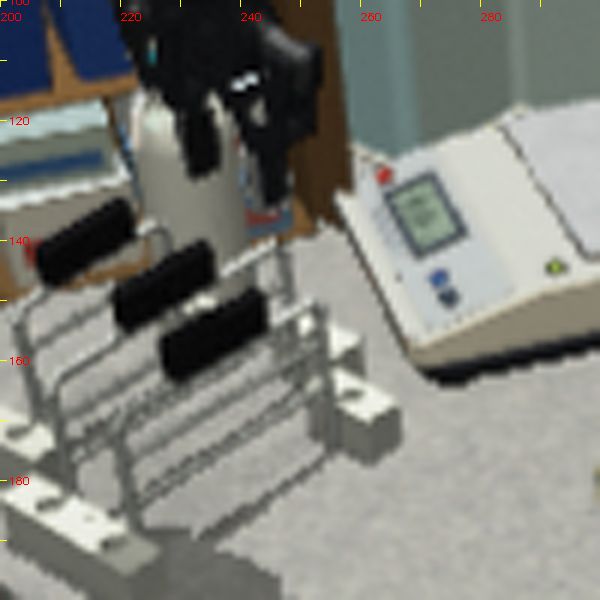

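Run:
```python
from h import *
B=[("scene",[0,-.09,.03],(226,191)),("scene",[0,.09,.03],(266,166.6)),("scene",[0,0,.12],(241.8+1,156))]
print("old",*fit(0,0,B[:2],[.5,.3,-1.6]))
obs=[("scene",[0,-.09,.03],(219.2,190.5)),("scene",[0,.09,.03],(258.3,165.8)),("scene",[0,0,.12],(235.8,154.2))]
q,e=fit(0,0,obs,[.5,.3,-1.6]);print("new",q,e)
q2,e2=fit(0,0,obs[:2],[.5,.3,-1.6]);print("new bores",q2,e2, "dark bar centre predicted",proj("scene",[q[0],q[1],.12]))
to([q[0],q[1],.103],yaw=q[2])
c=ctrl.capture("top"); cv2.imwrite("pics/top_now.png",c[:,:,::-1])
# grip bars as dark blobs in the top view near the guards
m=(c.max(2)<45).astype(np.uint8)[150:250,150:260];n,l,s,ce=cv2.connectedComponentsWithStats(m)
for i in range(1,n):
    if 20<s[i,4]: print(s[i]+[150,150,0,0,0],ce[i]+150)
```

```text
old [ 0.4754  0.255  -1.6243] [[-0.0291  0.0446]
 [ 0.0313 -0.0557]]
new [ 0.4644  0.2792 -1.589 ] [[-0.1284 -0.2636]
 [-0.0044 -0.6305]
 [ 0.132   1.2619]]
new bores [ 0.4629  0.2773 -1.5905] [[-0.1071  0.1777]
 [ 0.1157 -0.2234]] dark bar centre predicted [[235.932  155.4619]]
t 27.9833 pos [0.4737 0.258  0.1929] F [-0.1638  0.2588  0.6937] open 0.5303176403671884 j6 0.7408660971190879 j1 0.7895957160676046
 shift [-0.0101 -0.0209  0.0898] turn [ 0.001  -0.0001 -0.0219]
 shift [-0.0101 -0.0209  0.0898] turn [-0.0001 -0.0016  3.1196]
[175 166  56  50 927] [204.1812 192.1392]
[150 213   6   6  23] [152.3043 215.3478]
```

Call:
drive_tool(
  commands=[
    [[-0.005, -0.01, 0, 0, 0, -0.022, 150], [-0.01, -0.021, 0, 0, 0, -0.022, 150], [-0.01, -0.021, 0.03, 0, 0, -0.022, 150], [-0.01, -0.021, 0.06, 0, 0, -0.022, 150], [-0.01, -0.021, 0.088, 0, 0, -0.022, 150]],
  ],
)

```text
clock: 28.45
tool_pos: [0.4644, 0.2814, 0.1046]
ee_rot: [-0.001, 1.0, -0.009, 0.001]
contact_force: [0.5, -0.2, -0.8]
opening: 0.408
```

Call:
drive_tool(
  commands=[
    [[0, 0, 0, 0, 0, 0, 255], [0, 0, 0, 0, 0, 0, 255], [0, 0, 0, 0, 0, 0, 255], [0, 0, 0, 0, 0, 0, 255], [0, 0, 0, 0, 0, 0, 255]],
  ],
)

```text
clock: 28.87
tool_pos: [0.465, 0.2804, 0.106]
ee_rot: [-0.001, 1.0, -0.009, 0.001]
contact_force: [0.5, -0.5, -3.3]
opening: 0.134
```

Run:
```python
from h import *
to([.4635,.279,.103],yaw=-1.589)
```

```text
t 28.8667 pos [0.465  0.2804 0.106 ] F [ 0.4609 -0.549  -3.3232] open 0.13414127340719456 j6 0.7220082493307357 j1 0.8309959317131133
 shift [-0.0015  0.0015  0.003 ] turn [-0.002  -0.0018  0.0004]
 shift [-0.0015  0.0015  0.003 ] turn [ 0.0029 -0.0031 -3.1411]
```

Call:
drive_tool(
  commands=[
    [[0, 0, -0.01, 0, 0, 0, 255], [0, 0, -0.03, 0, 0, 0, 255], [0, 0, -0.05, 0, 0, 0, 255], [0, 0, -0.08, 0, 0, 0, 255], [0, 0, -0.1, 0, 0, 0, 255]],
  ],
)

```text
clock: 29.28
tool_pos: [0.4652, 0.2797, 0.2085]
ee_rot: [-0.001, 1.0, -0.009, 0.002]
contact_force: [0.1, 0.8, -2.3]
opening: 0.139
```

Call:
drive_tool(
  commands=[
    [[0, 0, -0.025, 0, 0, 0, 255], [0, 0, -0.05, 0, 0, 0, 255], [0, 0, -0.07, 0, 0, 0, 255], [0, 0, -0.09, 0, 0, 0, 255], [0, 0, -0.1, 0, 0, 0, 255]],
  ],
)

```text
clock: 29.7
tool_pos: [0.4651, 0.2796, 0.3089]
ee_rot: [-0.002, 1.0, -0.009, 0.002]
contact_force: [0.6, -0.7, -3.2]
opening: 0.137
```

Run:
```python
from h import *
to([.44,-.168,.306],yaw=-.0026)
```

```text
t 29.7 pos [0.4651 0.2796 0.3089] F [ 0.5724 -0.6846 -3.196 ] open 0.1370576943957069 j6 0.7221163678807815 j1 0.8307171260155061
 shift [-0.017   0.448   0.0013] turn [ 0.001  -0.0061 -1.5863]
 shift [-0.017   0.448   0.0013] turn [-0.0061 -0.001   1.5553]
```

Call:
drive_tool(
  commands=[
    [[-0.001, 0.025, 0, 0, 0, 0, 255], [-0.002, 0.055, 0, 0, 0, 0, 255], [-0.003, 0.085, 0, 0, 0, 0, 255], [-0.005, 0.117, 0, 0, 0, 0, 255], [-0.0057, 0.149, 0, 0, 0, 0, 255]],
  ],
)

```text
clock: 30.12
tool_pos: [0.4555, 0.1293, 0.3059]
ee_rot: [-0.0, 1.0, -0.009, 0.001]
contact_force: [0.6, -0.0, -3.4]
opening: 0.142
```

Call:
drive_tool(
  commands=[
    [[-0.001, 0.03, 0, 0, 0, 0, 255], [-0.002, 0.06, 0, 0, 0, 0, 255], [-0.003, 0.09, 0, 0, 0, 0, 255], [-0.005, 0.12, 0, 0, 0, 0, 255], [-0.0057, 0.149, 0, 0, 0, 0, 255]],
  ],
)

```text
clock: 30.53
tool_pos: [0.447, -0.0198, 0.3061]
ee_rot: [-0.0, 1.0, -0.009, 0.001]
contact_force: [0.2, 0.2, -3.4]
opening: 0.139
```

Call:
drive_tool(
  commands=[
    [[-0.001, 0.03, 0, 0, 0, 0, 255], [-0.002, 0.06, 0, 0, 0, 0, 255], [-0.003, 0.09, 0, 0, 0, 0, 255], [-0.005, 0.12, 0, 0, 0, 0, 255], [-0.0057, 0.15, 0, 0, 0, 0, 255]],
  ],
)

```text
clock: 30.95
tool_pos: [0.4386, -0.1695, 0.3061]
ee_rot: [0.0, 1.0, -0.009, 0.001]
contact_force: [0.9, 0.1, -3.2]
opening: 0.137
```

Call:
drive_tool(
  commands=[
    [[0, 0, 0, 0, 0, 0.1, 255], [0, 0, 0, 0, 0, 0.2, 255], [0, 0, 0, 0, 0, 0.3, 255], [0, 0, 0, 0, 0, 0.41, 255], [0, 0, 0, 0, 0, 0.52, 255]],
  ],
)

```text
clock: 31.37
tool_pos: [0.439, -0.1682, 0.3059]
ee_rot: [-0.0, 0.963, -0.269, 0.001]
contact_force: [0.0, -0.3, -3.8]
opening: 0.139
```

Call:
drive_tool(
  commands=[
    [[0, 0, 0, 0, 0, 0.1, 255], [0, 0, 0, 0, 0, 0.2, 255], [0, 0, 0, 0, 0, 0.3, 255], [0, 0, 0, 0, 0, 0.41, 255], [0, 0, 0, 0, 0, 0.52, 255]],
  ],
)

```text
clock: 31.78
tool_pos: [0.4391, -0.1681, 0.3059]
ee_rot: [-0.0, 0.862, -0.507, 0.001]
contact_force: [0.0, 0.4, -3.7]
opening: 0.142
```

Call:
drive_tool(
  commands=[
    [[0, 0, 0, 0, 0, 0.1, 255], [0, 0, 0, 0, 0, 0.2, 255], [0, 0, 0, 0, 0, 0.3, 255], [0, 0, 0, 0, 0, 0.41, 255], [0, 0, 0, 0, 0, 0.515, 255]],
  ],
)

```text
clock: 32.2
tool_pos: [0.439, -0.1681, 0.3059]
ee_rot: [0.0, -0.704, 0.71, -0.001]
contact_force: [0.2, -0.1, -3.1]
opening: 0.135
```

Run:
```python
from h import *
to([.44,-.168,.24],yaw=-.0026)
```

```text
t 32.2 pos [ 0.439  -0.1681  0.3059] F [ 0.1514 -0.1457 -3.1224] open 0.13451053590087947 j6 0.02319610990994548 j1 -0.030871735682535553
 shift [-0.0001 -0.0008  0.0659] turn [-0.0003  0.0024  3.1365]
 shift [-0.0001 -0.0008  0.0659] turn [-0.0015 -0.0002 -0.0051]
```

Call:
drive_tool(
  commands=[
    [[0, 0, 0.015, 0, 0, -0.005, 255], [0, 0, 0.03, 0, 0, -0.005, 255], [0, 0, 0.045, 0, 0, -0.005, 255], [0, 0, 0.05, 0, 0, -0.005, 255], [0, 0, 0.05, 0, 0, -0.005, 255]],
  ],
)

```text
clock: 32.62
tool_pos: [0.4385, -0.1679, 0.2543]
ee_rot: [0.0, 0.708, -0.706, -0.001]
contact_force: [1.4, -0.2, -3.8]
opening: 0.138
```

Run:
```python
from h import *
to([.44,-.168,.24],yaw=-.0026)
for y in(-.09,.09): print(proj("scene",[[.44,-.168+y,.15],[.44,-.168+y,.18]]),proj("top",[[.44,-.168+y,.18]]))
cv2.imwrite("pics/top11.png",ctrl.capture("top")[:,:,::-1])
cv2.imwrite("pics/sc11.png",ctrl.capture("scene")[:,:,::-1])
crop("scene",290,160,125,95,6,"s11.png")
```

```text
t 32.6167 pos [ 0.4385 -0.1679  0.2543] F [ 1.3727 -0.163  -3.7658] open 0.13805110494575104 j6 0.03366880140300466 j1 -0.030794543711522532
 shift [ 0.0001 -0.0015  0.0143] turn [-0.0004  0.0025 -3.1361]
 shift [ 0.0001 -0.0015  0.0143] turn [0.0016 0.0003 0.0055]
[[371.8146 223.2442]
 [372.8064 214.7229]] [[390.3118 205.248 ]]
[[316.9663 195.5444]
 [316.9253 187.1794]] [[330.8026 206.5083]]
```

View pics/s11.png

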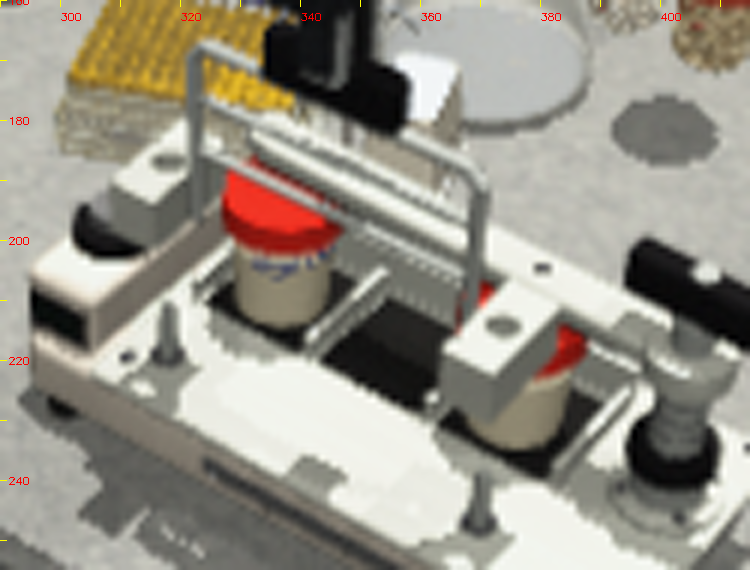

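Run:
```python
from h import *
s=ctrl.read_state();f=s["tool_pos"][2]-.106;print(s["tool_pos"],f)
g,e=fit(0,0,[("scene",[0,-.09,f+.03],(373.7,214.3)),("scene",[0,.09,f+.03],(318,186.8))],[.44,-.17,0]);print("guard",g,e)
p,e=fit(0,0,[("scene",[0,-.09,.092],(370.3,239.2)),("scene",[0,.09,.092],(318,210.9))],[.44,-.17,0]);print("pins",p,e)
# deck-base ends of the pins
p2,e=fit(0,0,[("scene",[0,-.09,.058],(370,248.3)),("scene",[0,.09,.058],(318,219.6))],[.44,-.17,0]);print("pin bases",p2,e)
# refine by dark bore centroid
im=cv2.cvtColor(cv2.imread("pics/sc11.png"),cv2.COLOR_BGR2GRAY).astype(float)
for (u,v) in((373.7,214.3),(318,186.8)):
    u0,v0=int(u)-5,int(v)-3;w=im[v0:v0+7,u0:u0+11];print(w.astype(int))
```

```text
[ 0.4399 -0.1683  0.256 ] 0.150002302839016
guard [ 0.4429 -0.1691 -0.003 ] [[ 0.0361  0.0362]
 [-0.0391 -0.0489]]
pins [ 0.4406 -0.1696 -0.0148] [[ 0.0766  0.0746]
 [-0.0827 -0.0989]]
pin bases [ 0.4402 -0.1712 -0.0088] [[-0.138  -0.1296]
 [ 0.1488  0.1719]]
[[107 148 220 242 240 240 240 241 242 242 243]
 [149 217 240 230 218 220 226 230 240 242 242]
 [220 240 226 148 117 124 141 164 224 242 242]
 [242 239 202 110 120 120 116 112 167 243 241]
 [242 240 227 156 131 118 114 125 181 241 229]
 [242 242 240 229 196 180 181 200 231 229 155]
 [242 242 243 243 243 243 243 241 229 155  97]]
[[123 138 168 195 240 240 241 233 126  99 135]
 [136 176 224 232 231 229 238 226 127 103 135]
 [186 221 224 202 201 187 215 214 123 106 134]
 [234 228 162 106 118 121 136 160 123 100  92]
 [233 226 128 109 118 118 122 155 123 100  90]
 [233 229 192 165 156 159 176 199 123 100  93]
 [234 234 235 234 223 225 232 208 113 100  93]]
```

Call:
drive_tool(
  commands=[
    [[0.001, 0.002, 0.015, 0, 0, 0, 255], [0.001, 0.002, 0.03, 0, 0, 0, 255], [0.001, 0.002, 0.042, 0, 0, 0, 255], [0.001, 0.002, 0.05, 0, 0, 0, 255], [0.001, 0.002, 0.055, 0, 0, 0, 255]],
  ],
)

```text
clock: 33.18
tool_pos: [0.4374, -0.169, 0.1994]
ee_rot: [-0.0, 0.708, -0.706, 0.0]
contact_force: [-1.0, -0.2, -3.8]
opening: 0.134
```

Call:
drive_tool(
  commands=[
    [[0, 0, 0.003, 0, 0, 0, 255], [0, 0, 0.006, 0, 0, 0, 255], [0, 0, 0.009, 0, 0, 0, 255], [0, 0, 0.012, 0, 0, 0, 255], [0, 0, 0.014, 0, 0, 0, 255]],
  ],
)

```text
clock: 33.6
tool_pos: [0.4377, -0.169, 0.1856]
ee_rot: [-0.0, 0.708, -0.706, 0.0]
contact_force: [1.4, 0.5, -3.0]
opening: 0.139
```

Call:
drive_tool(
  commands=[
    [[0, 0, 0.004, 0, 0, 0, 255], [0, 0, 0.008, 0, 0, 0, 255], [0, 0, 0.012, 0, 0, 0, 255], [0, 0, 0.016, 0, 0, 0, 255], [0, 0, 0.019, 0, 0, 0, 255]],
  ],
)

```text
clock: 34.02
tool_pos: [0.4376, -0.169, 0.1661]
ee_rot: [-0.0, 0.708, -0.706, 0.0]
contact_force: [0.9, -0.9, -3.6]
opening: 0.138
```

Call:
drive_tool(
  commands=[
    [[0, 0, 0.001, 0, 0, 0, 255], [0, 0, 0.002, 0, 0, 0, 255], [0, 0, 0.003, 0, 0, 0, 255], [0, 0, 0.003, 0, 0, 0, 255], [0, 0, 0.003, 0, 0, 0, 255]],
  ],
)

```text
clock: 34.43
tool_pos: [0.4375, -0.1689, 0.1635]
ee_rot: [-0.0, 0.708, -0.706, 0.0]
contact_force: [1.8, -0.4, -3.5]
opening: 0.139
```

Still no deck contact (about -3.5 N, the guard's weight), so I'll lower a little further.

Call:
drive_tool(
  commands=[
    [[0, 0, 0.001, 0, 0, 0, 255], [0, 0, 0.002, 0, 0, 0, 255], [0, 0, 0.003, 0, 0, 0, 255], [0, 0, 0.003, 0, 0, 0, 255], [0, 0, 0.003, 0, 0, 0, 255]],
  ],
)

```text
clock: 34.85
tool_pos: [0.4386, -0.1693, 0.1621]
ee_rot: [-0.001, 0.708, -0.706, 0.002]
contact_force: [1.9, 0.5, 4.5]
opening: 0.136
```

Call:
drive_tool(
  commands=[
    [[0, 0, -0.001, 0, 0, 0, 140], [0, 0, -0.001, 0, 0, 0, 140], [0, 0, -0.001, 0, 0, 0, 140], [0, 0, -0.015, 0, 0, 0, 140], [0, 0, -0.035, 0, 0, 0, 140]],
  ],
)

```text
clock: 35.27
tool_pos: [0.4356, -0.1687, 0.1939]
ee_rot: [0.002, 0.708, -0.706, -0.002]
contact_force: [1.3, 0.2, 0.0]
opening: 0.448
```

Call:
drive_tool(
  commands=[
    [[0, 0, -0.03, 0, 0, 0, 140], [0, 0, -0.06, 0, 0, 0, 140], [0, 0, -0.09, 0, 0, 0, 180], [0, 0, -0.09, 0, 0, 0, 255], [0, 0, -0.09, 0, 0, 0, 255]],
  ],
)

```text
clock: 35.68
tool_pos: [0.4379, -0.1691, 0.2868]
ee_rot: [-0.001, 0.708, -0.706, 0.001]
contact_force: [-0.0, -0.3, -0.2]
opening: 0.03
```

Run:
```python
from h import *
im=ctrl.capture("scene");cv2.imwrite("pics/sc12.png",im[:,:,::-1])
g=cv2.cvtColor(im,cv2.COLOR_RGB2GRAY)
q=[.5085,-.168,-.0026];r=R.from_euler("z",q[2])
W=lambda l:r.apply(l)+[q[0],q[1],0]
B={k:proj("scene",W([-.068,y,.088]))[0] for k,y in(("a",-.09),("b",.09))};print("expected bore tops",B)
for k,(u,v) in B.items():
    u0,v0=round(u)-7,round(v)-6;print(k,u0,v0);print(g[v0:v0+13,u0:u0+15])
    
# bar dark blob
m=(im.max(2)<40).astype(np.uint8);n,l,s,c=cv2.connectedComponentsWithStats(m[150:260,280:440])
for i in range(1,n):
    if s[i,4]>25: print(s[i],c[i]+[280,150])
print("expected bar",proj("scene",W([-.068,0,.178])))
s=ctrl.capture("top");hsv=cv2.cvtColor(im,cv2.COLOR_RGB2HSV)
print("btn scene",proj("scene",[.481,-.013,.09]));to([.481,-.013,.15],yaw=-.0026)
```

```text
expected bore tops {'a': array([369.8749, 239.8039]), 'b': array([317.1559, 211.7918])}
a 363 234
[[142 115  97 103 104 114 114 203 242 241 241 240 229 197 149]
 [191 128  98 104 121 166 215 242 241 241 241 242 241 239 214]
 [236 139  99 107 151 220 242 241 241 241 241 241 242 242 242]
 [235 146 102 133 211 241 239 237 238 240 242 242 242 242 241]
 [234 117 122 204 240 232 213 210 215 226 238 242 242 242 239]
 [235 140 195 241 237 171 102 145 138 141 207 240 242 240 220]
 [232 176 242 241 235 126  96 117 117 103 163 236 241 225 121]
 [218 209 241 241 238 196 144 122 122 134 185 236 228 154  94]
 [221 241 241 241 241 241 226 193 196 215 236 228 154  95  95]
 [241 241 241 241 242 242 242 242 242 241 228 155  97  96  96]
 [229 237 241 242 242 242 242 242 241 228 156  96  96  98  98]
 [149 205 232 239 242 242 242 241 228 156  98  97  96  98 108]
 [111 116 152 208 236 242 241 232 155  97  96  97  97 106 142]]
b 310 206
[[212 159 115 110 109 108 108 110 151 220 237 159 100  96  97]
 [150 114 110 108 108 108 109 150 219 242 236 155 100 106 151]
 [111 111 110 107 107 115 165 219 241 241 235 
[... 707 characters left out ...]
28 157.86]
[38 35  7  6 31] [320.6774 187.8387]
[ 53  42  23  19 216] [344.4491 201.0324]
[22 45 13  8 57] [308.3684 199.2632]
[114  50  26  19 210] [406.719  209.2333]
[15 59  9  8 39] [299.1026 212.5128]
[70 62 15 10 51] [357.6863 216.098 ]
[64 67 18 11 72] [352.7083 221.5139]
[101  76   8  11  31] [384.4194 230.3226]
[115  80  14  12  86] [401.0581 236.6744]
expected bar [[343.8006 200.8613]]
btn scene [[308.4995 195.248 ]]
t 35.7833 pos [ 0.4368 -0.1688  0.2845] F [ 0.4833 -0.3276 -0.7485] open -0.0004371775007489135 j6 0.036127050781522445 j1 -0.033179513626851544
 shift [-0.1555 -0.0449  0.1345] turn [-0.001   0.0028 -3.136 ]
 shift [-0.1555 -0.0449  0.1345] turn [0.0018 0.0006 0.0055]
```

Run:
```python
from h import *
f=lambda p:np.concatenate([proj("top",p)[0]-(310.7,199.6),proj("scene",p)[0]-(308.6,193.6)])
s=least_squares(f,[.48,-.015,.09]);print(s.x,s.fun);to([s.x[0],s.x[1],.12],yaw=-.0026)
print(onz("top",(310.7,199.6),.09),onz("scene",(308.6,193.6),.09))
im=ctrl.capture("scene")[:,:,::-1]; cv2.imwrite("pics/sc13.png",im); g=cv2.cvtColor(im,cv2.COLOR_BGR2GRAY);print(g[187:204,299:318])
```

```text
[ 0.4763 -0.0161  0.101 ] [ 0.2709 -0.2801 -0.356   0.0524]
t 35.7833 pos [ 0.4368 -0.1688  0.2845] F [ 0.4833 -0.3276 -0.7485] open -0.0004371775007489135 j6 0.036127050781522445 j1 -0.033179513626851544
 shift [-0.1525 -0.0402  0.1645] turn [-0.001   0.0028 -3.136 ]
 shift [-0.1525 -0.0402  0.1645] turn [0.0018 0.0006 0.0055]
[ 0.4772 -0.0149  0.09  ] [ 0.4872 -0.0084  0.09  ]
[[184 187 187 182 178 181 183 181 180 178 171 146 149 151 143 144 164 205
  119]
 [182 185 185 179 177 182 183 184 183 181 182 182 184 184 180 198 226 235
   98]
 [187 185 180 181 184 187 185 186 188 185 187 188 188 190 206 232 242 235
   87]
 [188 184 184 186 186 187 190 192 192 187 185 187 194 216 238 241 242 238
  178]
 [187 184 184 190 189 187 188 181 176 164 164 176 201 241 242 242 242 242
  238]
 [185 183 188 191 187 189 179 152 142 141 143 148 179 230 232 242 242 242
  242]
 [183 182 180 175 159 160 157 142 144 143 144 144 145 142 145 229 242 242
  242]
 [184 182 176 155  74  55 133 143 146 145 146 146 146 131  44 115 233 242
  242]
 [188 186 175 117  25  43  96 133 143 148 149 145 137 105  32  50 156 242
  242]
 [184 185 176  82  26  30  56  86 118 131 132 120  96  53  31  26 110 242
  243]
 [186 182 172  52  27  29  45  53  62  65  66  60  55  43  26  26 109 242
  243]
 [194 191 173  40  24  26  26  42  52  54  54  51  46  28  27  25 108 242
  241]
 [191 200 199  43  14  24  25  27  26  33  31  29  28  26  22  20 107 241
  235]
 [204 229 235  90  11  14  18  22  25  23  21  22  24  20  11  27 124 234
  216]
 [234 243 238 179  70  20   9  11  18  20  18  12  12  12  18  73 175 210
  157]
 [242 242 242 238 188 144  52  21  11  12  11  11  26  55 105 130 201 148
  110]
 [242 242 243 242 243 238 174 155 151 152 151 150 149 165 189 153 140 108
  108]]
```

Call:
drive_tool(
  commands=[
    [[-0.03, -0.008, 0, 0, 0, 0, 255], [-0.065, -0.016, 0, 0, 0, 0, 255], [-0.1, -0.025, 0, 0, 0, 0, 255], [-0.13, -0.034, 0, 0, 0, 0, 255], [-0.1525, -0.04, 0, 0, 0, 0, 255]],
  ],
)

```text
clock: 36.25
tool_pos: [0.4766, -0.0142, 0.2841]
ee_rot: [0.001, 0.709, -0.706, -0.001]
contact_force: [1.4, -0.6, 0.3]
opening: -0.003
```

Call:
drive_tool(
  commands=[
    [[0, 0, 0.03, 0, 0, 0, 255], [0, 0, 0.07, 0, 0, 0, 255], [0, 0, 0.11, 0, 0, 0, 255], [0, 0, 0.14, 0, 0, 0, 255], [0, 0, 0.16, 0, 0, 0, 255]],
  ],
)

```text
clock: 36.67
tool_pos: [0.4737, -0.0167, 0.1208]
ee_rot: [0.003, 0.708, -0.706, -0.002]
contact_force: [-0.2, 0.3, 0.8]
opening: 0.002
```

Call:
drive_tool(
  commands=[
    [[0, 0, 0.003, 0, 0, 0, 255], [0, 0, 0.007, 0, 0, 0, 255], [0, 0, 0.011, 0, 0, 0, 255], [0, 0, 0.015, 0, 0, 0, 255], [0, 0, 0.018, 0, 0, 0, 255]],
  ],
)

```text
clock: 37.08
tool_pos: [0.4776, -0.0162, 0.1082]
ee_rot: [-0.001, 0.708, -0.706, 0.001]
contact_force: [-0.4, 0.1, 0.5]
opening: -0.003
```

Call:
drive_tool(
  commands=[
    [[0, 0, 0.002, 0, 0, 0, 255], [0, 0, 0.004, 0, 0, 0, 255], [0, 0, 0.006, 0, 0, 0, 255], [0, 0, 0.008, 0, 0, 0, 255], [0, 0, 0.01, 0, 0, 0, 255]],
  ],
)

```text
clock: 37.5
tool_pos: [0.477, -0.0163, 0.0974]
ee_rot: [-0.0, 0.708, -0.706, 0.0]
contact_force: [0.3, 0.7, -0.7]
opening: 0.002
```

Call:
drive_tool(
  commands=[
    [[0, 0, 0.002, 0, 0, 0, 255], [0, 0, 0.004, 0, 0, 0, 255], [0, 0, 0.005, 0, 0, 0, 255], [0, 0, 0.006, 0, 0, 0, 255], [0, 0, 0.007, 0, 0, 0, 255]],
  ],
)

```text
clock: 37.92
tool_pos: [0.4769, -0.0164, 0.0904]
ee_rot: [0.0, 0.708, -0.706, 0.0]
contact_force: [-0.1, 0.0, -0.2]
opening: -0.003
```

Call:
drive_tool(
  commands=[
    [[0, 0, 0.001, 0, 0, 0, 255], [0, 0, 0.002, 0, 0, 0, 255], [0, 0, 0.003, 0, 0, 0, 255], [0, 0, 0.004, 0, 0, 0, 255], [0, 0, 0.005, 0, 0, 0, 255]],
  ],
)

```text
clock: 38.33
tool_pos: [0.4769, -0.0164, 0.0854]
ee_rot: [0.0, 0.708, -0.706, 0.0]
contact_force: [-0.4, 0.1, 0.6]
opening: 0.0
```

Call:
drive_tool(
  commands=[
    [[0, 0, 0.001, 0, 0, 0, 255], [0, 0, 0.002, 0, 0, 0, 255], [0, 0, 0.003, 0, 0, 0, 255], [0, 0, 0.0035, 0, 0, 0, 255], [0, 0, 0.004, 0, 0, 0, 255]],
  ],
)

```text
clock: 38.75
tool_pos: [0.4768, -0.0164, 0.0814]
ee_rot: [0.0, 0.708, -0.706, -0.0]
contact_force: [-0.4, -0.9, -0.2]
opening: -0.001
```

Run:
```python
from h import *
to([.4763,-.0161,.085],yaw=-.0026)
p=ctrl.read_state()["tool_pos"];print(proj("scene",p),proj("top",p))
g=cv2.cvtColor(ctrl.capture("scene"),cv2.COLOR_RGB2GRAY);print(g[180:206,296:320])
g=cv2.cvtColor(cv2.imread("pics/sc12.png"),cv2.COLOR_BGR2GRAY)
```

```text
t 38.75 pos [ 0.4768 -0.0164  0.0814] F [-0.4413 -0.9444 -0.1713] open -0.001024816239976781 j6 -0.2922160379328572 j1 0.29522553129500595
 shift [-0.0003  0.0005 -0.0036] turn [ 0.      0.0002 -3.136 ]
 shift [-0.0003  0.0005 -0.0036] turn [ 0.0001 -0.      0.0056]
[[308.5453 198.5698]] [[311.2415 200.1167]]
[[ 30  25  23  21  16  45 110  19  17  18  17  17  16  16  14  16  19  16
   51 136 139 153 164 161]
 [ 23  18  18  19  16  14  15  17  19  20  20  17  17  15  15  17  18  14
   56 149 154 153 146 141]
 [ 92  28  17  15  16  18  15  19  17  17  18  19  17  15  15  18  24  29
   91 166 175 169 159 150]
 [180 109  46  15  17  15  16  17  15  17  18  17  15  15  19  34  65  56
  132 137 134 133 144 149]
 [193 182 113  63  29  28  14  16  16  16  16  16  17  16  21  52  96  69
  133 138 136 135 131 117]
 [184 181 166 144 107 105  71  29  16  18  19  15  17  17  31  45  45  65
  136 137 135 130  99  25]
 [187 188 186 183 182 182 152 100  45  17  18  17  13  30  62  57  45  68
  138 144 155 127  26  27]
 [184 185 183 185 186 186 183 169  84  16  17  18  18  45  87  64  48  76
  143 16
[... 1137 characters left out ...]
86 186 183 173 133  42  12  12  14  16  24  30  30  27  16  15  14
   14 108 241 235 223 179]
 [194 188 171 150 139 138  88   9  13  15  14  14  16  14  14  12  13  11
   29 123 234 216 167 121]
 [189 170 137 132 147 144 137  70  22  10  12  14  13  12  12  11  12  18
   72 175 210 157 113 107]
 [176 141 137 143 144 145 147 146  92  52  21  12  11  11  13  26  52  94
  131 201 148 110 108 106]
 [148 143 144 145 146 152 158 170 166 127  98  91  91  93  93 100 125 163
  148 140 108 107 106 103]
 [154 149 148 152 155 168 170 170 172 171 171 171 173 173 173 168 160 139
  120 108 108 107 105 103]
 [154 155 158 168 169 169 170 171 171 172 171 172 171 172 169 156 134 115
  109 110 108 105 109 140]]
```

Run:
```python
from h import *
for z in(.126,.139,.15): print(z,proj("scene",[.4759,.1554,z]))
for z in(.128,.138,.15): print(z,proj("scene",[[.5102,-.316,z],[.5102-.012,-.316,z]]))
for z in(.081,.097): print(z,proj("scene",[.4768,-.0164,z]))
s=ctrl.read_state();print(s["joint_pos"],s["tau"],s["contact_force"])
g=cv2.cvtColor(ctrl.capture("top"),cv2.COLOR_RGB2GRAY);print(g[188:212,300:324])
```

```text
0.126 [[265.6811 166.0739]]
0.139 [[265.3251 162.7001]]
0.15 [[265.0201 159.8101]]
0.128 [[403.9181 224.0223]
 [401.6836 226.5339]]
0.138 [[404.4299 221.2983]
 [402.1853 223.8069]]
0.15 [[405.0523 217.9856]
 [402.7953 220.4903]]
0.081 [[308.5483 198.679 ]]
0.097 [[308.4565 194.6268]]
[ 0.2953  0.1946 -0.3101 -0.     -1.0662 -0.2922] [  0.0007 -32.6189  21.1778   4.7872  -0.0004   0.    ] [-0.0976 -0.1636  1.1018]
[[153 159 162 166 166 166 165 164 160 156 150 139 123  97  81  72  65  62
   61  62  61  60  60  57]
 [107 119 129 134 136 134 133 131 124 115 104  91  82  71  63  62  62  63
   62  62  61  61  57  52]
 [ 73  79  84  86  84  82  84  86  81  76  70  65  64  63  63  62  62  62
   62  62  61  59  55  47]
 [ 72  68  66  65  63  63  64  65  64  64  63  62  62  62  63  63  62  62
   62  61  61  57  48  41]
 [ 81  74  70  67  64  63  63  64  62  62  63  62  61  63  62  62  62  61
   61  60  57  50  37  42]
 [ 84  80  77  73  67  64  63  63  63  63  63  63  63  63  62  63  62  61
   60  57  52  38  29  48]
 [ 80  77  75  71  66  63  63  63  63  63  63  62  62  62  62  62  60  58
   
[... 1041 characters left out ...]
27 125 115 101  94  81  44  19  22  22  20  18  19  43  78 105 111
  122 154 162 153 147 168]
 [124 128 125 117 105 101  91  50  24  30  33  30  22  26  59  99 120 115
  113 133 139 133 132 159]
 [126 128 125 117 105 101  93  53  28  35  40  38  28  32  64 105 123 115
  110 125 130 124 120 141]
 [126 127 124 115 104 101  94  58  37  40  43  43  39  45  71 106 124 115
  110 124 129 123 116 129]
 [125 125 122 114 103 101  95  63  43  43  46  45  44  52  76 109 125 116
  110 124 129 123 116 126]
 [127 125 122 115 104 101  93  56  33  41  46  44  35  39  73 113 126 116
  110 124 129 123 117 126]
 [129 127 124 117 106 101  91  52  31  41  48  45  33  35  73 115 128 116
  109 124 129 123 115 125]]
```

Call:
drive_tool(
  commands=[
    [[0, 0, 0.001, 0, 0, 0, 255], [0, 0, 0.002, 0, 0, 0, 255], [0, 0, 0.003, 0, 0, 0, 255], [0, 0, 0.004, 0, 0, 0, 255], [0, 0, 0.005, 0, 0, 0, 255]],
  ],
)

```text
clock: 39.27
tool_pos: [0.477, -0.0164, 0.0766]
ee_rot: [-0.0, 0.708, -0.706, 0.0]
contact_force: [-1.0, -0.4, 2.7]
opening: 0.0
```

Contact begins. Pressing further.

Call:
drive_tool(
  commands=[
    [[0, 0, 0.001, 0, 0, 0, 255], [0, 0, 0.002, 0, 0, 0, 255], [0, 0, 0.003, 0, 0, 0, 255], [0, 0, 0.004, 0, 0, 0, 255], [0, 0, 0.005, 0, 0, 0, 255]],
  ],
)

```text
clock: 39.68
tool_pos: [0.4772, -0.0164, 0.0734]
ee_rot: [-0.0, 0.708, -0.706, 0.001]
contact_force: [-10.0, 3.4, 25.0]
opening: 0.004
```

Run:
```python
from h import *
g=cv2.cvtColor(ctrl.capture("scene"),cv2.COLOR_RGB2GRAY);print(g[190:204,300:318])
print(ctrl.read_state()["contact_force"],ctrl.read_state()["tool_pos"])
```

```text
[[183 183 185 180 130  18  18  19  18  44  92  76  36  96 200 238 237 179]
 [183 185 191 184 131  19  18  17  16  36  90  76  35  93 195 234 242 238]
 [183 187 190 182 132  19  21  17  15  36  93  76  39  95 166 180 231 234]
 [181 179 174 154 111  17  19  19  17  37  92  77  41  99 144 166 166 182]
 [181 176 153  72  23  24  25  20  18  38  92  75  33  53  67 150 168 168]
 [186 175 111  15  22  49  44  32  23  46  92  76  34  31  28  93 170 170]
 [185 176  75  14  25  67  71  62  50  67  90  77  50  23  15  63 168 170]
 [181 171  43  12  21  53  68  73  77  84  80  66  60  17  15  63 175 204]
 [190 162  37  13  15  22  43  63  72  73  68  50  24  14  15  78 213 241]
 [172 133  43  12  14  12  15  23  31  31  29  15  15  15  14 107 241 235]
 [139 139  88  10  11  13  14  15  14  15  15  13  14  10  27 123 234 216]
 [147 143 136  69  20  12  10  14  14  13  12  12   9  16  73 174 209 157]
 [145 145 147 145  92  51  20  12  12  11  14  25  52  92 130 200 148 110]
 [146 148 157 170 166 127  97  90  92  91  93 101 126 162 148 140 108 107]]
[-7.9499  1.7975 19.3678] [ 0.4772 -0.0164  0.0735]
```

Call:
drive_tool(
  commands=[
    [[0, 0, -0.02, 0, 0, 0, 255], [0, 0, -0.05, 0, 0, 0, 255], [0, 0, -0.09, 0, 0, 0, 255], [0, 0, -0.13, 0, 0, 0, 255], [0, 0, -0.17, 0, 0, 0, 255]],
  ],
)

```text
clock: 40.15
tool_pos: [0.4762, -0.0165, 0.2428]
ee_rot: [0.0, 0.708, -0.706, -0.0]
contact_force: [0.9, 0.7, -0.1]
opening: 0.001
```

Call:
drive_tool(
  commands=[
    [[0, 0, -0.03, 0, 0, 0, 255], [0, 0, -0.05, 0, 0, 0, 255], [0, 0, -0.05, 0, 0, 0, 255], [0, 0, -0.05, 0, 0, 0, 255], [0, 0, -0.05, 0, 0, 0, 255]],
  ],
)

```text
clock: 40.57
tool_pos: [0.4765, -0.0162, 0.2902]
ee_rot: [0.001, 0.708, -0.706, -0.001]
contact_force: [-0.6, 1.0, -0.2]
opening: 0.003
```

Run:
```python
from h import *
o=cv2.imread("pics/sc12.png");n=ctrl.capture("scene")[:,:,::-1]
for nm,(x,y,w,h) in dict(knA=(358,228,26,26),knB=(306,202,22,22),cup3lid=(322,183,28,22),cup1=(366,215,22,22),handle=(392,198,30,24),barC=(332,190,26,22)).items():
    r=cv2.matchTemplate(n[y-8:y+h+8,x-8:x+w+8],o[y:y+h,x:x+w],cv2.TM_CCOEFF_NORMED);_,v,_,l=cv2.minMaxLoc(r);print(nm,round(v,3),l[0]-8,l[1]-8)
# hold-down: handle height & heading from its dark blob
m=(n.max(2)<40).astype(np.uint8);k,l,s,c=cv2.connectedComponentsWithStats(m[150:260,280:440])
for i in range(1,k):
    if s[i,4]>150: print("blob",c[i]+[280,150])
print("handle expected at 0.038",proj("scene",[.5095,-.3157,.180]));print(ctrl.read_state())
```

```text
knA 1.0 0 0
knB 0.944 0 0
cup3lid 0.999 0 0
cup1 1.0 0 0
handle 1.0 0 0
barC 0.999 0 0
blob [344.4491 201.0324]
blob [406.6588 209.2133]
handle expected at 0.038 [[406.4125 209.5843]]
{'clock': 40.6167, 'joint_pos': array([ 0.2952,  0.0986,  0.1175, -0.0006, -1.5924, -0.2922]), 'dq': array([-0.001 ,  0.0025, -0.0029,  0.0037, -0.0041, -0.0018]), 'tau': array([ -0.0159, -30.5079,  24.4932,   5.4933,  -0.0006,   0.    ]), 'tool_pos': array([ 0.4763, -0.0163,  0.2899]), 'ee_rot': array([ 0.001 ,  0.7082, -0.7061, -0.0009]), 'contact_force': array([ 0.374 , -0.8376, -0.4062]), 'torque': array([-0.0239, -0.0676,  0.0159]), 'opening': 0.0015275625515997484}
```

```bash
python3 -c "
from station import ctrl
print(ctrl.finish_job())"
```

```text
the job is handed in; nothing more can be done
None
```

I finished the whole sequence and handed the job in at about 40.6 s of the 200 s; the interface gave no verdict.

- **Hold-down arm:** I twisted it out about 1.25 rad before loading. Afterwards I pushed the mast to its lower stop as a zero and raised it about 38 mm. The arm then went home against its stop (about 1.4 N m), and in the image the handle sits where a 0.038 height puts it.
- **Cups:** Only two were present. They stand upright in bays 1 and 3; bay 1's was about 3 mm from the bay centre. I placed bay 3's by arm position only.
- **Guard:** The 180 mm guard was knocked aside just before I grasped it, so I measured it again. I lowered it onto both pins until it met the deck. The bores appear about 1 px (roughly 2.5 mm) from where I expected the pins, inside the 6 mm limit.
- **Start button:** I pressed it last. It moved about 6 mm in the image, with 25 N on the tool at the bottom.
- **End state:** After I backed off, an image comparison showed the cups, hold-down and guard unmoved by the press. The gripper was clear and touching nothing.

**Checks that disagreed or were not made:**
- Contact with the button came about 20 mm lower in the reported tool height than my image estimate of its top. The visible fingertips sit higher than the reported tool point.
- I did not measure the twist angle after letting go, so the lock rests on the push to the stop and the later images.
- I made no final check of the other two guards, the timer or the fruit. The knocked guard came to rest almost against the 210 mm one, and I lifted it straight up.

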